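# Bed the lathe spindle in its cradle and cover it

## Task

Put the tapered spindle away: lay it gently on its side in the two V rests of its cradle, without letting it topple or dropping it, its neck (between foot and collar) in the yellow rest and its shank in the black one. Then set the blue dust cover gently over it, so that it sits fully down and level on the base plate all round. Leave the other things on the bench where they are.

Things in the scene. Friction and masses are not known exactly. Their poses are not given: they have to be found in the camera images.
- spindle: loose tapered lathe spindle, upright on its brass foot at the start, 170 long, 0.28 kg. Origin at the centre of its foot, z along its axis to the pointed tip. Along z: brass foot, diameter 46, 0 to 26; steel neck, diameter 28, 26 to 46; brass collar, diameter 42, 46 to 54; steel shank, diameter 28, 54 to 125; taper to diameter 6 at the tip, 170
- spindle_neck (a point): point on the spindle's axis at the middle of its neck, 36 from the foot; axes as spindle
- spindle_shank (a point): point on the spindle's axis on the shank, 115 from the foot; axes as spindle
- tray: storage cradle fixed to the bench: dark base plate 220 (x) x 106 (y) x 10 high; on it a bright plinth 190 x 76, its top 20 above the bench; on that two 90 degree V rests, open upward, 44 wide, arms up to 52 high: the yellow rear one at x = -50, 14 thick, the black front one at x = +29, 12 thick. Origin at the centre of the base plate's underside, x along the cradle from rear to front, z up
- tray_rest (a point): over the yellow rear rest, 52 above the bench: the middle of the neck lies here once seated (3 play along the axis between foot and collar), with the axis level; axes as tray
- tray_front (a point): over the black front rest, 52 above the bench: spindle_shank lies here once seated, tip towards tray +x; axes as tray
- cover: loose blue dust cover, a box open below, standing on the bench at the start: outside 204 (x) x 90 (y) x 75 high, walls 4 thick, 0.32 kg; black grip fin on top, 70 (x) x 16 (y), from 75 to 107 high. Seated it fits round the plinth with 3 play each side, either way round, its edge on the base plate 10 above the bench. Origin at the centre of its open underside, x along it, z up
- cover_grip (a point): point inside the cover's fin, 97 above its lower edge, 10 below the fin's top; axes as cover
- felt_wheel: bystander: tan felt polishing wheel lying flat, diameter 90, 22 thick with a brass hub to 26; origin at the centre of its underside
- buff: bystander: off-white buff lying flat, diameter 80, 25 thick with a brown hub to 28; origin at the centre of its underside
- bar_green: bystander: green bar of polishing compound, 90 x 34 x 30; origin at the centre of its underside, x along it
- bar_red: bystander: red-brown bar of polishing compound, 85 x 32 x 28; origin at the centre of its underside, x along it
- jar: bystander: white jar with a red cap, diameter 60, 75 high; origin at the centre of its underside
- wrench: bystander: steel wrench lying flat; x along it
- brush: bystander: brass-bristled scratch brush with a pale wooden handle, 190 x 22 x 24; origin under its middle, x along it
Things that resemble listed ones, but are neither listed nor needed, are in the scene too. There is more than one size of the spindle; the one meant has the size given above.

How it is judged:
By the outcome, as a careful person would: the job done as asked, in the order asked, and still so for the second after the job is handed in, with the robot touching nothing.
It also fails if it takes over 67 s, if anything falls off the work surface, if the arm or the gripper's body presses on something with over 40 N, if the wrist force passes 120 N, or if a joint passes its speed limit or range.

## Robot

A 7-joint arm with a two-finger parallel gripper is mounted at the origin on the work surface. World frame = base frame: x ahead of the robot, y to its left, z up, the work surface at z = 0. Lengths are in m, angles in rad, forces in N, time in s.
With the tool pointing down it reaches from about 0.4 to 0.85 m from the base axis. Payload 10.4 kg.
Tool frame: the origin (TCP) lies between the finger pads; the fingertips stand ahead of it and the grasp point (between the pads) lies 3 mm ahead of it (r.tips_ahead is the z of the fingertips in the tool frame, in m); z points along the fingers, y is the line along which they close (so a half turn about z gives the same grasp; the last joint's range is limited). The gripper opens to 87 mm and grips with 3 to 60 N. Pads are 19 mm wide; open, the fingers measure 117 mm over their backs; the gripper's body (75 mm by 190 mm) begins 51 mm behind the grasp point.
Start: joints at [-1.312, 0.332, -0.065, 1.46, 0.022, 1.35, -0.088], TCP at [0.174, 0.6, 0.245] pointing down, gripper open.
Joint ranges: [-2.6, 2.6], [-0.5, 2.12], [-1.47, 1.34], [0.16, 2.42], [-1.27, 4.41], [0.06, 2.06], [-2.6, 2.6]. Speed limits (rad/s): [2.22, 2.22, 2.79, 2.79, 3.14, 3.14, 3.14].

## Interface

Orientations are given as a unit quaternion [x, y, z, w].
In Python, from bench import telemetry, camera, get_calibration, r gives the robot as it stands.
- The arm moves only by the tool drive_tool, never from a script. Its argument "series" is one flat list of numbers, 7 for each row, row after row: the turn, a rotation vector about the tool's x, y, z in units of 5 degrees (1.0 is 5 degrees), then the shift along the tool's x, y, z in units of 40 mm (1.0 is 40 mm), then the opening, from -1 (shut) to 1 (fully open). A call has 1 to 10 rows; each row is the pose to reach, as a shift and turn from the pose commanded when the call began, along the tool's axes at that moment; what a row does not reach only later rows make up. A row lasts 1/12 s, in which the tool goes at most 41.7 mm and 7.16 degrees, less where a joint would pass 70% of its speed; a pose out of reach is approached as far as the arm can. A call with a gripper value outside its range is refused whole. The fingers move at their own pace and stop on an object; "grip_force" is the grip in N (left out, the last holds). Time passes only in rows, so rows that repeat a pose let the fingers close. It gives the time, the measured TCP pose, the force, the opening and the grip force at its end, in the units of the state.
- telemetry.read_state(): the state, without advancing time (a new reading comes with each control period).
- camera(name): name is "side" or "top"; returns the picture (400x640x3 uint8, red, green, blue); there is no depth.
- get_calibration(name): a dict with "fovy" (degrees; the focal length in pixels is half the picture's height over the tangent of half this angle, whatever the lens; pixels are square), "cx", "cy" (the principal point, pixels), "dist" ([k1, k2, p1, p2, k3] as OpenCV has them; the pictures are not rectified), "xyz" and "rotation" of the camera in the world. Camera axes: x right, y up, looking along -z (the intrinsics and any distortion apply to the point x, -y, -z); pixel columns grow to the right and rows downward; lengths in m; the calibration is good to about 2 mm. A picture is of the moment at which its call begins. get_calibration takes no time and is no camera call.
- r.close_job(): hands the job in; it is judged then, once.
The state is a dict: "time": time; "joint_positions": joint angles; "joint_vel": joint speeds; "joint_torque": joint torques, N m; "ee_pos": TCP position; "eef_rot": TCP orientation; "ft_force": force on the tool from outside, world axes, zero at the start; "torque": the same for the moment, N m; "width": finger opening in m; "grip_force": force on a finger pad.
Only numpy, scipy, OpenCV 4.12 (cv2) and the standard library are available. Lean on these libraries where they do the work, as an engineer would, in place of code of your own. Each camera call takes 0.05 s, during which the arm holds its last target. There are 200 camera calls.

## Working session

There is one attempt and no reset: what is moved stays moved. The work goes in short steps, Python scripts to look and compute and a tool call to move; the robot and the scene stay as the last step left them, time stands still between calls to the robot, and variables do not carry over. Pictures are saved under pics/ and viewed, at most 10 in all, crops included, and the job is handed in when it is done.

Besides the shell and the picture viewer there is one more tool, called after "Emit:" by a JSON object that holds its "name" and its "arguments", one argument or row to a line. drive_tool: Moves the arm, as the interface text tells. Its arguments: {"type":"object","properties":{"series":{"type":"array"},"grip_force":{"type":"number"}},"required":["series"]}

```bash
ls; mkdir -p pics; python3 - <<'E'
from bench import telemetry,camera,get_calibration,r
import cv2
for n in("top","side"):
    cv2.imwrite(f"pics/{n}0.png",camera(n)[...,::-1]); print(n,get_calibration(n))
print(telemetry.read_state(), r.tips_ahead)
E
```

```text
pics
top {'fovy': 46.10652482252827, 'cx': 325.2986639071489, 'cy': 200.89702647799635, 'dist': array([-0.0963925,  0.       ,  0.       ,  0.       ,  0.       ]), 'xyz': array([ 0.37364378, -0.02404653,  1.03650539]), 'rotation': array([ 0.0784386 , -0.07136205, -0.65392627,  0.74908963])}
side {'fovy': 56.75374936945566, 'cx': 317.74048690361735, 'cy': 202.6989426010596, 'dist': array([-0.0806827,  0.       ,  0.       ,  0.       ,  0.       ]), 'xyz': array([ 0.41906864, -0.71938092,  0.65850813]), 'rotation': array([ 0.43159296, -0.03994566, -0.10226519,  0.89536233])}
{'time': 0.1, 'joint_positions': array([-1.31164517,  0.33279291, -0.06470392,  1.46082901,  0.02160645,
        1.3498785 , -0.0884912 ]), 'joint_vel': array([ 0.00029788, -0.00384757, -0.00106057, -0.00305247, -0.00259788,
       -0.00082493, -0.00129814]), 'joint_torque': array([ 1.31477726e-03, -6.24551582e+01,  2.45216279e-02, -3.90706801e+01,
       -6.14640838e-02,  3.64702614e-02,  7.11197117e-05]), 'ee_pos': array([0.17369121, 0.60006814, 0.24385686]), 'eef_rot': array([ 1.40393938e-01,  9.90095538e-01, -6.03443001e-04, -5.61866437e-05]), 'ft_force': array([-0.77822466,  0.46796843, -0.15158887]), 'torque': array([-0.0581278 , -0.01007964,  0.05230178]), 'grip_force': 0.0, 'width': 0.08693207686541919} 0.022
```

View pics/top0.png

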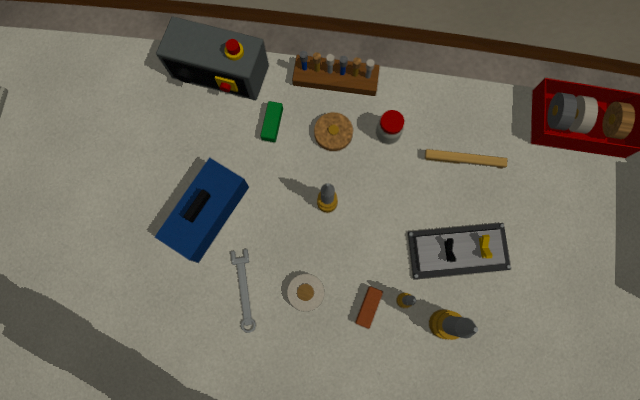

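View pics/side0.png

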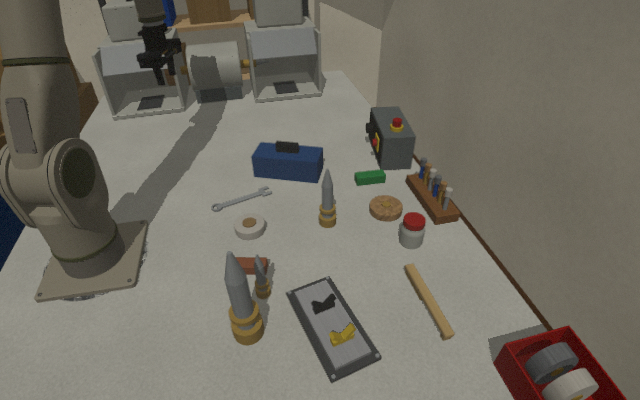

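The picture shows three spindles: the middle one (top 327,200 / side 328,215), a small one (top 405,299 / side 263,275) and a large one (top 453,325 / side 245,300). The cover is at top (202,210). The tray is at top (459,250), with its yellow rest on the right at 486 and the black one at 450. I'll measure the sizes to choose.

```bash
cat > h.py <<'E'
import numpy as np, cv2
from scipy.spatial.transform import Rotation as R
from bench import telemetry,camera,get_calibration,r
C={n:get_calibration(n) for n in("top","side")}
def K(n):
    c=C[n]; f=200/np.tan(np.radians(c["fovy"]/2)); return np.array([[f,0,c["cx"]],[0,f,c["cy"]],[0,0,1]])
def rays(n,p):
    u=cv2.undistortPoints(np.array(p,float).reshape(-1,1,2),K(n),C[n]["dist"])[:,0]
    return C[n]["xyz"],R.from_quat(C[n]["rotation"]).apply(np.c_[u[:,0],-u[:,1],-np.ones(len(u))])
def plane(n,p,z):
    o,d=rays(n,p); return o+d*((z-o[2])/d[:,2])[:,None]
def proj(n,P):
    q=R.from_quat(C[n]["rotation"]).inv().apply(np.atleast_2d(P)-C[n]["xyz"])*[1,-1,-1]
    return cv2.projectPoints(q,np.zeros(3),np.zeros(3),K(n),C[n]["dist"])[0][:,0]
def tri(pt,ps):
    o1,a=rays("top",pt);o2,b=rays("side",ps);a,b=a[0],b[0]
    s=np.linalg.lstsq(np.c_[a,-b],o2-o1,rcond=None)[0]
    P,Q=o1+a*s[0],o2+b*s[1]; return (P+Q)/2,np.linalg.norm(P-Q)
def blob(img,lo,hi,roi=None):
    m=cv2.inRange(cv2.cvtColor(img,cv2.COLOR_RGB2HSV),lo,hi)
    if roi:
        k=np.zeros_like(m);x0,y0,x1,y1=roi;k[y0:y1,x0:x1]=1;m=m*k
    m=cv2.morphologyEx(m,cv2.MORPH_OPEN,np.ones((2,2)))
    return max(cv2.findContours(m,0,cv2.CHAIN_APPROX_NONE)[0],key=cv2.contourArea)
E
python3 - <<'E'
from h import *
np.set_printoptions(precision=4,suppress=True)
t=cv2.imread("pics/top0.png")[...,::-1].copy();s=cv2.imread("pics/side0.png")[...,::-1].copy()
for nm,p in dict(mid=(328,170),small=(260,256),big=(233,253)).items():
    q=dict(mid=(328,186),small=(410,299),big=(473,328))[nm]
    print(nm,"tip",*tri(q,p))
for nm,roi in dict(mid=(310,180,345,215),small=(393,288,415,310),big=(425,305,480,345)).items():
    c=blob(t,(12,90,60),(30,255,255),roi); x,y,w,h=cv2.boundingRect(c); e=cv2.minAreaRect(c)
    print(nm,e, plane("top",[e[0]],.026)[0], 'diam px->mm', min(e[1])*0.98/K("top")[0,0]*1000)
# tray outline: dark
for nm,lo,hi,roi,z in (("yel",(20,120,80),(32,255,255),(470,225,500,265),.045),("blue",(100,120,30),(120,255,255),(150,150,255,270),.075),("traydark",(0,0,20),(179,80,75),(400,218,520,285),.01)):
    c=blob(t,lo,hi,roi);e=cv2.minAreaRect(c);b=cv2.boxPoints(e)
    P=plane("top",b,z);print(nm,e,"\n",P,"sides",np.linalg.norm(P-np.roll(P,1,0),axis=1),"ctr",P.mean(0))
a=cv2.resize(t[175:345,290:490],None,fx=3,fy=3,interpolation=2)
b=cv2.resize(s[160:350,215:350],None,fx=2.68,fy=2.68,interpolation=2)
h=max(a.shape[0],b.shape[0])
cv2.imwrite("pics/c1.png",b[...,::-1]); cv2.imwrite("pics/c2.png",a[...,::-1])
E
```

```text
mid tip [ 0.5922 -0.004   0.1685] 0.006076117002251075
small tip [ 0.4047 -0.1902  0.1117] 0.007300956297781078
big tip [ 0.3654 -0.2823  0.2242] 0.005544435859067334
mid ((327.8827819824219, 203.2588653564453), (20.28829574584961, 19.55658531188965), 3.814074993133545) [ 0.5857 -0.0054  0.026 ] diam px->mm 40.78143556524004
small ((404.5, 301.0), (14.0, 13.0), 90.0) [ 0.3979 -0.1945  0.026 ] diam px->mm 27.10895863941056
big ((446.17852783203125, 325.02435302734375), (27.202791213989258, 29.184452056884766), 7.765166282653809) [ 0.3593 -0.2878  0.026 ] diam px->mm 56.726103222811986
yel ((487.4328918457031, 247.39633178710938), (23.41148567199707, 9.165818214416504), 83.6598129272461) 
 [[ 0.5546 -0.3431  0.045 ]
 [ 0.5594 -0.3629  0.045 ]
 [ 0.51   -0.3719  0.045 ]
 [ 0.5053 -0.3522  0.045 ]] sides [0.0501 0.0204 0.0502 0.0202] ctr [ 0.5323 -0.3575  0.045 ]
blue ((203.4203338623047, 210.96678161621094), (50.22325897216797, 97.24726104736328), 33.95906066894531) 
 [[0.455  0.3399 0.075 ]
 [0.6425 0.2589 0.075 ]
 [0.5933 0.1591 0.075 ]
 [0.4103 0.2418 0.075 ]] sides [0.1078 0.2043 0.1112 0.2008] ctr [0.5253 0.2499 0.075 ]
traydark ((459.0742492675781, 251.24258422851562), (48.259307861328125, 99.2052230834961), 84.2894058227539) 
 [[ 0.5481 -0.1879  0.01  ]
 [ 0.5999 -0.4081  0.01  ]
 [ 0.4938 -0.4255  0.01  ]
 [ 0.4447 -0.2091  0.01  ]] sides [0.1055 0.2262 0.1075 0.2219] ctr [ 0.5216 -0.3076  0.01  ]
```

View pics/c1.png

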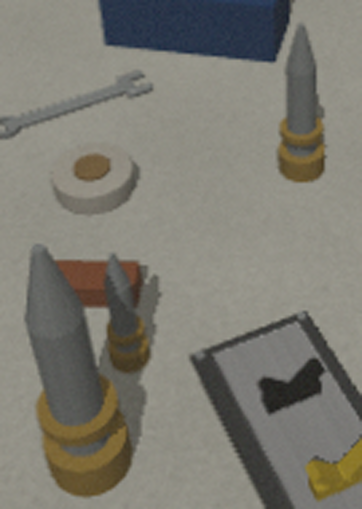

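Tip heights came out at 168 mm for the middle spindle, 112 for the small one and 224 for the large one. Foot diameters are about 41, 27 and 57 mm. So the middle spindle at top (328,203), about (0.588,-0.005), is the one meant (170 long). The crop confirms it. The tray is at (0.522,-0.308) with yaw ≈103°.

I'll grasp it from the side, tilted, so that turning it 90° lays it down. First I need a helper for relative moves.

```bash
cat >> h.py <<'E'
np.set_printoptions(precision=4,suppress=True)
def tool(heading,a):
    "tool at angle a (deg) below horizontal, pointing to heading (deg); x up/ahead"
    h,a=np.radians([heading,a]);d=np.array([np.cos(h),np.sin(h),0]);Z=np.array([0,0,1.])
    z=np.cos(a)*d-np.sin(a)*Z;x=np.sin(a)*d+np.cos(a)*Z
    return R.from_matrix(np.c_[x,np.cross(z,x),z])
def delta(p,Rt):
    "row numbers from the present pose to grasp... TCP p, orientation Rt"
    s=telemetry.read_state();R0=R.from_quat(s["eef_rot"])
    t=(R0.inv()*Rt).as_rotvec(degrees=True)/5;sh=R0.inv().apply(np.array(p)-s["ee_pos"])/.04
    print("turn",t.round(2),"shift",sh.round(3)," rows>=",max(np.linalg.norm(t)*5/7.16,np.linalg.norm(sh)*40/41.7).round(1))
E
python3 - <<'E'
from h import *
delta([.40,.26,.36],tool(110,90))
E
```

```text
turn [-0.01  0.01 10.77] shift [-7.798 -6.597 -2.895]  rows>= 10.2
```

Emit:
{"name": "drive_tool", "arguments": {
  "series": [0,0,10.8,-7.8,-6.6,-2.9,1,0,0,10.8,-7.8,-6.6,-2.9,1,0,0,10.8,-7.8,-6.6,-2.9,1,0,0,10.8,-7.8,-6.6,-2.9,1,0,0,10.8,-7.8,-6.6,-2.9,1,0,0,10.8,-7.8,-6.6,-2.9,1,0,0,10.8,-7.8,-6.6,-2.9,1,0,0,10.8,-7.8,-6.6,-2.9,1,0,0,10.8,-7.8,-6.6,-2.9,1,0,0,10.8,-7.8,-6.6,-2.9,1]
}}

```text
time: 0.93
ee_pos: [0.3963, 0.2645, 0.3587]
eef_rot: [0.575, 0.818, 0.0, -0.0]
ft_force: [1.4, 0.4, 0.1]
width: 0.0872
grip_force: 0.0
```

```bash
python3 - <<'E'
from h import *
s=telemetry.read_state();print(s["time"],s["ee_pos"],s["eef_rot"],s["joint_positions"].round(3),s["ft_force"])
delta([.42,-.05,.40],tool(60,60))
E
```

```text
0.9333 [0.3963 0.2645 0.3587] [ 0.5748  0.8183  0.     -0.0002] [-0.977 -0.051  0.282  1.655  0.014  1.536 -0.35 ] [1.3897 0.3848 0.0827]
turn [-2.61  5.61  9.73] shift [-7.598 -2.109 -1.033]  rows>= 8.1
```

Emit:
{"name": "drive_tool", "arguments": {
  "series": [-2.6,5.6,9.7,-7.6,-2.1,-1,1,-2.6,5.6,9.7,-7.6,-2.1,-1,1,-2.6,5.6,9.7,-7.6,-2.1,-1,1,-2.6,5.6,9.7,-7.6,-2.1,-1,1,-2.6,5.6,9.7,-7.6,-2.1,-1,1,-2.6,5.6,9.7,-7.6,-2.1,-1,1,-2.6,5.6,9.7,-7.6,-2.1,-1,1,-2.6,5.6,9.7,-7.6,-2.1,-1,1,-2.6,5.6,9.7,-7.6,-2.1,-1,1]
}}

```text
time: 1.68
ee_pos: [0.4197, -0.0554, 0.3991]
eef_rot: [0.839, 0.476, 0.227, -0.13]
ft_force: [-0.8, -0.7, 0.1]
width: 0.0875
grip_force: 0.0
```

```bash
python3 - <<'E'
from h import *
s=telemetry.read_state();print(s["time"],s["ee_pos"],s["joint_positions"].round(3),s["ft_force"])
# three poses so far; test S-R-S model
Q=np.array([[-1.31164517,0.33279291,-0.06470392,1.46082901,0.02160645,1.3498785,-0.0884912],[-0.977,-0.051,0.282,1.655,0.014,1.536,-0.35],s["joint_positions"]])
P=np.array([[.17369,.60007,.24386],[.3963,.2645,.3587],s["ee_pos"]])
O=[R.from_quat(q) for q in([1.40393938e-01,9.90095538e-01,-6.03e-04,-5.6e-05],[.5748,.8183,0,-.0002],s["eef_rot"])]
from scipy.optimize import least_squares
import itertools
def fk(q,k,sg):
    H,L1,L2,W,e1,e2,y,o7,o1=k;q=q*sg
    A=R.identity();p=np.array([0,0,H])
    A=R.from_euler("z",q[0]+o1)*R.from_euler("y",q[1])*R.from_euler("z",q[2]);p=p+A.apply([e1,y,L1])
    A=A*R.from_euler("y",q[3])*R.from_euler("z",q[4]);p=p+A.apply([e2,0,L2])
    A=A*R.from_euler("y",q[5])*R.from_euler("z",q[6]+o7);p=p+A.apply([0,0,W]);return p,A
best=[]
for s1,s3,s5,s7,o7 in itertools.product((1,-1),(1,-1),(1,-1),(1,-1),(0,1.57,3.14,-1.57)):
    sg=np.array([s1,1,s3,1,s5,1,s7])
    f=lambda k:np.concatenate([np.r_[(a:=fk(q,k,sg))[0]-p,(a[1].inv()*o).as_rotvec()*.3] for q,p,o in zip(Q,P,O)])
    l=least_squares(f,[.36,.48,.48,.43,0,0,0,o7,0]);best.append((l.cost,(s1,s3,s5,s7),l.x))
best.sort(key=lambda b:b[0])
for b in best[:2]:print(b)
delta([.42,-.05,.40],tool(60,60))
E
```

```text
1.6833 [ 0.4197 -0.0554  0.3991] [-0.593 -0.452  0.726  1.857 -0.188  1.407 -0.413] [-0.754  -0.7031  0.1179]
(np.float64(9.925791657899772e-07), (-1, -1, -1, -1), array([ 0.2788,  0.4228,  0.4866,  0.3379,  0.008 , -0.0139, -0.0435,
        1.567 , -0.0039]))
(np.float64(9.925791657902042e-07), (-1, -1, -1, -1), array([ 0.2788,  0.4228,  0.4866,  0.3379,  0.008 , -0.0139, -0.0435,
        1.567 , -0.0039]))
turn [ 0.07 -0.07 -0.15] shift [ 0.114 -0.063  0.042]  rows>= 0.1
```

The arm model fits to about 1 mm. Next I'll check that the planned grasp and lay poses stay inside the joint ranges.

```bash
cat > ik.py <<'E'
from h import *
from scipy.optimize import least_squares
k=[0.2788,.4228,.4866,.3379,.008,-.0139,-.0435,1.567,-.0039]
lo=np.array([-2.6,-.5,-1.47,.16,-1.27,.06,-2.6]);hi=np.array([2.6,2.12,1.34,2.42,4.41,2.06,2.6])
def fk(q):
    H,L1,L2,W,e1,e2,y,o7,o1=k;q=q*np.array([-1,1,-1,1,-1,1,-1])
    A=R.from_euler("z",q[0]+o1)*R.from_euler("y",q[1])*R.from_euler("z",q[2]);p=np.array([0,0,H])+A.apply([e1,y,L1])
    e=p;A=A*R.from_euler("y",q[3])*R.from_euler("z",q[4]);p=p+A.apply([e2,0,L2]);w=p
    A=A*R.from_euler("y",q[5])*R.from_euler("z",q[6]+o7);return p+A.apply([0,0,W]),A,e,w
def ik(p,Rt,q0):
    f=lambda q:np.r_[(a:=fk(q))[0]-p,(a[1].inv()*Rt).as_rotvec()*.3,(q-q0)*1e-3]
    l=least_squares(f,np.clip(q0,lo+.02,hi-.02),bounds=(lo+.02,hi-.02))
    return l.x,np.abs(f(l.x)[:6]).max()
def place(h,a): # tool laying: rotate 90 beyond
    d=np.array([np.cos(np.radians(h)),np.sin(np.radians(h)),0]);return tool(h,90+a)
E
python3 - <<'E'
from ik import *
q0=telemetry.read_state()["joint_positions"];S=np.array([.589,-.005,0])
T=np.array([.5216,-.3076,0]);u=np.array([np.cos(np.radians(103)),np.sin(np.radians(103)),0])
for h in(0,20,40,60,80):
  for a in(20,30,40):
    Rt=tool(h,a);z=Rt.apply([0,0,1]);q,o=q0,[]
    for g in (S+[0,0,.082]-.11*z,S+[0,0,.082]-.003*z):
        q,e=ik(g,Rt,q);o.append((round(e,4),q.round(2)))
    wr=fk(q)[3]
    for hh,aa,zz in((h+(103-h)*.5,50+a,.3),(103,90+a,.2),(103,90+a,.052)):
        Rt=tool(hh,aa);q,e=ik(T-.004*u+[0,0,zz]-.003*Rt.apply([0,0,1]),Rt,q)
    print(h,a,[x[0] for x in o],o[1][1],"wrist",wr.round(2),"place",round(e,4),q.round(2))
E
```

```text
0 20 [np.float64(0.1135), np.float64(0.1205)] [-0.6  -0.1   0.6   2.39 -1.25  0.08 -0.26] wrist [ 0.34 -0.06  0.38] place 0.0 [-0.23  0.43  0.62  1.92  0.08  0.68  0.48]
0 30 [np.float64(0.0795), np.float64(0.0844)] [ 1.36 -0.17 -1.45  2.37 -1.25  0.08 -0.5 ] wrist [ 0.35 -0.01  0.37] place 0.0 [ 0.95  0.43 -0.82  1.99  1.08  0.92 -0.29]
0 40 [np.float64(0.043), np.float64(0.0404)] [-1.39 -0.04  1.32  2.37  0.99  0.08 -2.58] wrist [ 0.35 -0.01  0.36] place 0.0 [-0.39  0.43  0.58  2.07  0.8   0.6  -0.31]
20 20 [np.float64(0.0646), np.float64(0.0782)] [-1.24 -0.47  1.32  2.4  -1.25  0.08  0.28] wrist [ 0.32 -0.12  0.35] place 0.0 [-0.56  0.66  1.05  1.92 -0.43  0.69  0.86]
20 30 [np.float64(0.0345), np.float64(0.055)] [-1.27 -0.34  1.32  2.4  -1.25  0.08  0.17] wrist [ 0.33 -0.1   0.35] place 0.0 [-0.68  0.64  1.04  2.01 -0.14  0.53  0.54]
20 40 [np.float64(0.0173), np.float64(0.012)] [ 1.49  0.38 -1.42  2.34 -1.25  0.08  0.25] wrist [ 0.36 -0.11  0.32] place 0.0 [ 0.85  0.45 -0.79  2.05  1.31  1.   -0.54]
40 20 [np.float64(0.0579), np.float64(0.0842)] [-1.13 -0.37  1.32  2.4  -1.25  0
[... 719 characters left out ...]
.15  0.33  0.08  2.    0.73  0.7  -0.09]
60 40 [np.float64(0.0), np.float64(0.0)] [ 0.13  0.45  0.25  1.98 -1.25  1.05  0.69] wrist [ 0.46 -0.23  0.3 ] place 0.0 [-0.34  0.42  0.52  2.07  0.84  0.62 -0.33]
80 20 [np.float64(0.0), np.float64(0.0)] [ 0.31  0.81  0.17  1.66 -1.23  1.54  0.95] wrist [ 0.53 -0.32  0.2 ] place 0.0 [-0.1   0.39  0.45  1.92  0.2   0.69  0.39]
80 30 [np.float64(0.0), np.float64(0.0)] [ 0.21  0.71  0.25  1.7  -1.17  1.44  0.88] wrist [ 0.54 -0.3   0.25] place 0.0 [-0.24  0.39  0.51  2.01  0.5   0.62  0.06]
80 40 [np.float64(0.0), np.float64(0.0)] [ 0.1   0.62  0.32  1.73 -1.08  1.33  0.78] wrist [ 0.54 -0.26  0.3 ] place 0.0 [-0.37  0.43  0.56  2.07  0.82  0.61 -0.32]
```

```bash
python3 - <<'E'
from h import *
Rt=tool(80,38);z=Rt.apply([0,0,1]);delta(np.array([.589,-.005,.082])-.11*z,Rt)
E
```

```text
turn [ 2.75  4.28 -3.16] shift [-2.093  3.764  5.997]  rows>= 7.1
```

Emit:
{"name": "drive_tool", "arguments": {
  "series": [2.75,4.3,-3.15,-2.1,3.75,6,1,2.75,4.3,-3.15,-2.1,3.75,6,1,2.75,4.3,-3.15,-2.1,3.75,6,1,2.75,4.3,-3.15,-2.1,3.75,6,1,2.75,4.3,-3.15,-2.1,3.75,6,1,2.75,4.3,-3.15,-2.1,3.75,6,1,2.75,4.3,-3.15,-2.1,3.75,6,1,2.75,4.3,-3.15,-2.1,3.75,6,1,2.75,4.3,-3.15,-2.1,3.75,6,1]
}}

```text
time: 2.43
ee_pos: [0.5183, -0.0625, 0.227]
eef_rot: [0.683, 0.585, 0.333, -0.284]
ft_force: [1.2, 1.8, 2.6]
width: 0.0871
grip_force: 0.0
```

```bash
python3 - <<'E'
from h import *
s=telemetry.read_state();print(s["ee_pos"],s["joint_positions"].round(3),s["ft_force"])
Rt=tool(80,38);z=Rt.apply([0,0,1]);delta(np.array([.589,-.005,.082])-.003*z,Rt)
t=camera("top");s=camera("side")
a=cv2.resize(t[150:300,270:420],None,fx=2.6,fy=2.6);b=cv2.resize(s[120:270,250:400],None,fx=2.6,fy=2.6)
cv2.imwrite("pics/pre.png",np.hstack([a,b])[...,::-1])
E
```

```text
[ 0.5183 -0.0625  0.227 ] [-0.289  0.538  1.026  1.802 -1.136  1.776  0.856] [1.2213 1.7955 2.5863]
turn [-0.16  0.01  0.15] shift [-1.811  1.515  3.495]  rows>= 4.0
```

View pics/pre.png

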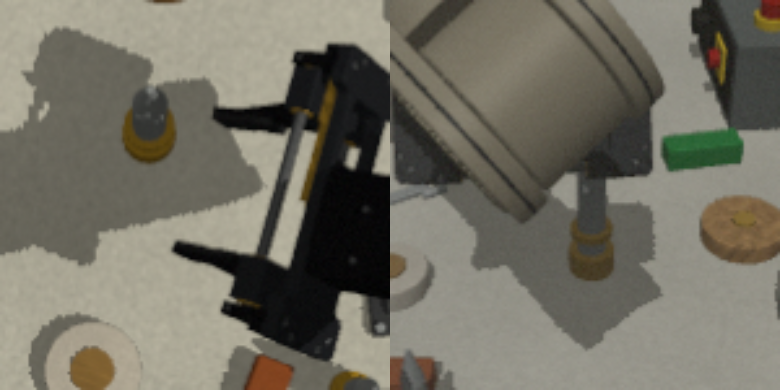

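The picture shows the gripper coming from the right, spindle between the fingers' directions at left (150,120). It has not yet reached the pre-grasp pose, so I'll complete that.

```bash
python3 - <<'E'
from h import *
Rt=tool(80,38);z=Rt.apply([0,0,1]);delta(np.array([.589,-.005,.082])-.11*z,Rt)
E
```

```text
turn [-0.28  0.11 -0.07] shift [-1.56   1.55   0.662]  rows>= 2.2
```

Emit:
{"name": "drive_tool", "arguments": {
  "series": [-0.2,0,0,-1.56,1.55,0.66,1,-0.2,0,0,-1.56,1.55,0.66,1,-0.2,0,0,-1.56,1.55,0.66,1,-0.2,0,0,-1.56,1.55,0.66,1,-0.2,0,0,-1.56,1.55,0.66,1,-0.2,0,0,-1.56,1.55,0.66,1]
}}

```text
time: 3.03
ee_pos: [0.5756, -0.0896, 0.1651]
eef_rot: [0.687, 0.582, 0.337, -0.277]
ft_force: [0.0, -0.7, -0.7]
width: 0.0869
grip_force: 0.0
```

```bash
python3 - <<'E'
from h import *
s=telemetry.read_state();print(s["ee_pos"],s["joint_positions"].round(3),s["joint_vel"].round(2))
Rt=tool(80,38);z=Rt.apply([0,0,1])
t=camera("top")
c=blob(t,(12,90,60),(30,255,255),(310,180,345,215));(u,v),_,_=cv2.minAreaRect(c);x,y,w,h=cv2.boundingRect(c)
print(u,v,(x,y,w,h),"predicted foot rim px",proj("top",[[.589+.023*np.cos(b),-.005+.023*np.sin(b),0.026] for b in np.arange(0,6.28,1.57)]).round(1).tolist(), "tip",proj("top",[.589,-.005,.17]).round(1), proj("side",[[.589,-.005,.17],[.589,-.005,0]]).round(1).tolist())
delta(np.array([.589,-.005,.082])-.003*z,Rt)
E
```

```text
[ 0.5756 -0.0896  0.1651] [-0.141  0.71   0.891  1.681 -1.23   1.743  0.898] [-0. -0.  0.  0. -0. -0.  0.]
327.7538757324219 203.46926879882812 (318, 193, 21, 21) predicted foot rim px [[329.3, 191.7], [317.5, 200.4], [326.5, 212.0], [338.3, 203.2]] tip [[328.6 185.9]] [[325.6, 170.3], [325.8, 223.7]]
turn [0.06 0.06 0.14] shift [-0.305 -0.059  2.89 ]  rows>= 2.8
```

```bash
python3 - <<'E'
from ik import *
q0=telemetry.read_state()["joint_positions"]
S=np.array([.588,-.005,.08])
for h in(80,90,100):
  for a in(38,42):
    Rt=tool(h,a);z=Rt.apply([0,0,1]);q,e=ik(S-.08*z,Rt,q0);print(h,a,e.round(4),q.round(2));q,e=ik(S-.003*z,Rt,q);print("   ",e.round(4),q.round(2))
Rt=tool(95,40);delta(S-.1*Rt.apply([0,0,1]),Rt)
E
```

```text
80 38 0.0 [-0.1   0.75  0.75  1.66 -1.25  1.64  0.88]
    0.0 [-0.09  0.73  0.58  1.73 -1.25  1.47  0.87]
80 42 0.0 [-0.19  0.75  0.84  1.67 -1.25  1.63  0.86]
    0.0 [-0.19  0.72  0.67  1.74 -1.25  1.45  0.85]
90 38 0.0 [-0.1   0.88  0.78  1.5  -1.24  1.78  0.94]
    0.0 [-0.16  0.86  0.69  1.59 -1.25  1.64  0.95]
90 42 0.0 [-0.15  0.84  0.82  1.52 -1.2   1.74  0.92]
    0.0 [-0.23  0.85  0.77  1.61 -1.25  1.62  0.94]
100 38 0.0 [-0.07  0.96  0.75  1.33 -1.18  1.88  0.99]
    0.0 [-0.17  0.95  0.73  1.46 -1.21  1.76  1.02]
100 42 0.0 [-0.12  0.92  0.79  1.36 -1.15  1.83  0.98]
    0.0 [-0.21  0.92  0.76  1.49 -1.18  1.72  1.01]
turn [ 2.39 -0.32 -1.76] shift [-0.238  0.425  0.547]  rows>= 2.1
```

Emit:
{"name": "drive_tool", "arguments": {
  "series": [2.4,-0.3,-1.75,-0.25,0.42,0.55,1,2.4,-0.3,-1.75,-0.25,0.42,0.55,1,2.4,-0.3,-1.75,-0.25,0.42,0.55,1,2.4,-0.3,-1.75,-0.25,0.42,0.55,1,2.4,-0.3,-1.75,-0.25,0.42,0.55,1]
}}

```text
time: 3.5
ee_pos: [0.5943, -0.0821, 0.1424]
eef_rot: [0.613, 0.667, 0.285, -0.313]
ft_force: [0.1, -0.3, 0.8]
width: 0.0871
grip_force: 0.0
```

```bash
python3 - <<'E'
from h import *
s=telemetry.read_state();print(s["ee_pos"],s["joint_positions"].round(3))
Rt=tool(95,40);delta(np.array([.588,-.005,.08])-.003*Rt.apply([0,0,1]),Rt)
E
```

```text
[ 0.5943 -0.0821  0.1424] [-0.103  0.841  0.823  1.474 -1.148  1.845  0.979]
turn [ 0.   -0.02 -0.05] shift [0.045 0.01  2.41 ]  rows>= 2.3
```

Reachable now. I'll advance in stages, then close gently.

Emit:
{"name": "drive_tool", "arguments": {
  "series": [0,0,0,0,0,0.8,1,0,0,0,0,0,1.6,1,0,0,0,0,0,2.0,1,0,0,0,0.04,0,2.4,1,0,0,0,0.04,0,2.4,1,0,0,0,0.04,0,2.4,1]
}}

```text
time: 4.0
ee_pos: [0.5875, -0.0075, 0.0817]
eef_rot: [0.613, 0.667, 0.285, -0.314]
ft_force: [0.4, -0.8, 0.2]
width: 0.0871
grip_force: 0.0
```

```bash
python3 - <<'E'
from h import *
s=telemetry.read_state();print(s["ee_pos"],s["joint_positions"].round(3))
Rt=tool(95,40);delta(np.array([.588,-.005,.08])-.003*Rt.apply([0,0,1]),Rt)
t=camera("top");s=camera("side")
a=cv2.resize(t[150:300,270:420],None,fx=2.6,fy=2.6);b=cv2.resize(s[120:270,250:400],None,fx=2.6,fy=2.6)
cv2.imwrite("pics/gr.png",np.hstack([a,b])[...,::-1])
E
```

```text
[ 0.5875 -0.0075  0.0817] [-0.205  0.843  0.767  1.609 -1.193  1.7    1.005]
turn [-0.02 -0.03 -0.04] shift [ 0.006  0.019 -0.   ]  rows>= 0.0
```

View pics/gr.png

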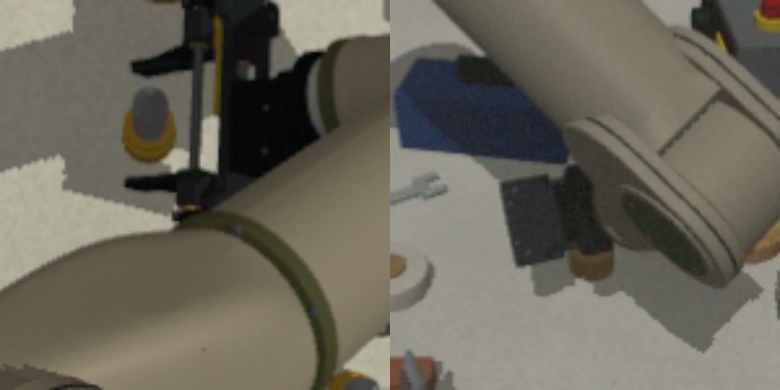

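The top view shows the fingers either side of the shank at (150,67) and (150,183), with the shank at (150,120), centred. Closing.

Emit:
{"name": "drive_tool", "arguments": {
  "series": [0,0,0,0,0,0,0.2,0,0,0,0,0,0,-0.2,0,0,0,0,0,0,-0.4,0,0,0,0,0,0,-0.6,0,0,0,0,0,0,-0.8,0,0,0,0,0,0,-1,0,0,0,0,0,0,-1,0,0,0,0,0,0,-1,0,0,0,0,0,0,-1,0,0,0,0,0,0,-1],
  "grip_force": 30
}}

```text
time: 4.93
ee_pos: [0.588, -0.0072, 0.081]
eef_rot: [0.612, 0.667, 0.285, -0.313]
ft_force: [4.1, 1.7, -1.0]
width: 0.0285
grip_force: 14.4
```

Emit:
{"name": "drive_tool", "arguments": {
  "series": [0,0,0,0.2,0,-0.17,-1,0,0,0,0.4,0,-0.33,-1,0,0,0,0.8,0,-0.67,-1,0,0,0,1.3,0,-1.1,-1,0,0,0,1.8,0,-1.5,-1,0,0,0,2.3,0,-1.93,-1,0,0,0,2.7,0,-2.26,-1,0,0,0,2.7,0,-2.26,-1]
}}

```text
time: 5.6
ee_pos: [0.5893, -0.0083, 0.227]
eef_rot: [0.612, 0.668, 0.286, -0.311]
ft_force: [-0.2, -0.7, -2.6]
width: 0.0273
grip_force: 29.4
```

```bash
python3 - <<'E'
from ik import *
s=telemetry.read_state();print(s["ee_pos"],s["joint_positions"].round(3),s["width"],s["grip_force"],s["ft_force"])
Rt=tool(103,130);z=Rt.apply([0,0,1])
T=np.array([.5216,-.3076,0]);u=np.array([np.cos(np.radians(103)),np.sin(np.radians(103)),0])
for n,w in(("mid",.24),("above",.13),("seat",.052)):
    p=T-.006*u+[0,0,w]-.003*z;print(n,p.round(3),ik(p,Rt,s["joint_positions"]));delta(p,Rt)
delta([.565,-.15,.24],tool(99,85))
E
```

```text
[ 0.5893 -0.0083  0.227 ] [-0.254  0.658  0.85   1.537 -1.12   1.829  0.822] 0.027255470863914607 29.350602105259895 [-0.2225 -0.6683 -2.5736]
mid [ 0.523 -0.312  0.242] (array([-1.0509,  0.2949,  1.32  ,  1.9452,  0.4534,  0.8488,  0.1823]), np.float64(2.3357270590629442e-05))
turn [  0.18 -17.98  -1.77] shift [-4.459 -2.323 -5.927]  rows>= 12.6
above [ 0.523 -0.312  0.132] (array([-0.9582,  0.7368,  1.32  ,  2.046 , -0.138 ,  0.5582,  0.4944]), np.float64(1.157294258979924e-05))
turn [  0.18 -17.98  -1.77] shift [-6.567 -2.328 -4.161]  rows>= 12.6
seat [ 0.523 -0.312  0.054] (array([-0.9334,  1.1236,  1.32  ,  2.0696, -0.8443,  0.5231,  0.9414]), np.float64(5.748598948680978e-06))
turn [  0.18 -17.98  -1.77] shift [-8.062 -2.333 -2.909]  rows>= 12.6
turn [ 0.4  -9.01 -0.72] shift [-1.981 -0.913 -2.874]  rows>= 6.3
```

Lifted, held at 30 N. Next I'll rotate halfway and move towards the cradle.

Emit:
{"name": "drive_tool", "arguments": {
  "series": [0,-1,-0.1,-0.25,-0.1,-0.35,-1,0.1,-2,-0.15,-0.5,-0.2,-0.7,-1,0.1,-3,-0.2,-0.75,-0.3,-1.0,-1,0.2,-4,-0.3,-1.0,-0.4,-1.4,-1,0.2,-5,-0.4,-1.2,-0.5,-1.7,-1,0.3,-6,-0.5,-1.4,-0.6,-2.0,-1,0.3,-7,-0.55,-1.6,-0.7,-2.3,-1,0.4,-8,-0.6,-1.8,-0.8,-2.6,-1,0.4,-9,-0.7,-2.0,-0.9,-2.9,-1,0.4,-9,-0.7,-2.0,-0.9,-2.9,-1]
}}

```text
time: 6.43
ee_pos: [0.5645, -0.1502, 0.2353]
eef_rot: [0.649, 0.76, 0.026, -0.035]
ft_force: [-0.5, 1.0, -2.9]
width: 0.0274
grip_force: 29.4
```

```bash
python3 - <<'E'
from ik import *
s=telemetry.read_state();print(s["ee_pos"],s["joint_positions"].round(3),s["width"],s["grip_force"],s["ft_force"])
Rt=tool(103,130);z=Rt.apply([0,0,1])
T=np.array([.5216,-.3076,0]);u=np.array([np.cos(np.radians(103)),np.sin(np.radians(103)),0])
delta(T-.006*u+[0,0,.15]-.003*z,Rt)
E
```

```text
[ 0.5645 -0.1502  0.2353] [-0.653  0.511  1.207  1.597 -0.543  1.438  0.777] 0.027418821185944624 29.397240355610847 [-0.4568  1.0014 -2.8572]
turn [-0.32 -8.99 -0.75] shift [-3.985 -1.657  1.748]  rows>= 6.3
```

Emit:
{"name": "drive_tool", "arguments": {
  "series": [0,-1,-0.1,-0.45,-0.2,0.1,-1,-0.1,-2,-0.15,-0.9,-0.4,0.2,-1,-0.1,-3,-0.2,-1.4,-0.6,0.4,-1,-0.1,-4,-0.3,-1.8,-0.8,0.6,-1,-0.2,-5,-0.4,-2.2,-1.0,0.8,-1,-0.2,-6,-0.5,-2.7,-1.1,1.1,-1,-0.2,-7,-0.6,-3.1,-1.3,1.3,-1,-0.3,-8,-0.7,-3.6,-1.5,1.5,-1,-0.3,-9,-0.75,-4,-1.65,1.75,-1,-0.3,-9,-0.75,-4,-1.65,1.75,-1]
}}

```text
time: 7.27
ee_pos: [0.5186, -0.3118, 0.1468]
eef_rot: [0.586, 0.735, -0.216, 0.263]
ft_force: [-1.1, -0.0, -4.4]
width: 0.0276
grip_force: 29.4
```

```bash
python3 - <<'E'
from ik import *
s=telemetry.read_state();print(s["ee_pos"],s["joint_positions"].round(3),s["width"],s["grip_force"],s["ft_force"])
Rt=tool(103,130);z=Rt.apply([0,0,1])
T=np.array([.5216,-.3076,0]);u=np.array([np.cos(np.radians(103)),np.sin(np.radians(103)),0])
delta(T-.006*u+[0,0,.15]-.003*z,Rt)
t=camera("top");s=camera("side")
a=cv2.resize(t[200:320,370:530],None,fx=2.4,fy=2.4);b=cv2.resize(s[230:390,220:400],None,fx=2.2,fy=2.2)
a=cv2.copyMakeBorder(a,0,b.shape[0]-a.shape[0],0,0,0)
cv2.imwrite("pics/ab.png",np.hstack([a,b])[...,::-1])
E
```

```text
[ 0.5186 -0.3118  0.1468] [-0.953  0.556  1.317  2.055  0.145  0.604  0.347] 0.027615308607080676 29.41614981740713 [-1.1259 -0.0187 -4.4371]
turn [-0.12 -0.04  0.01] shift [-0.102  0.097 -0.096]  rows>= 0.2
```

View pics/ab.png

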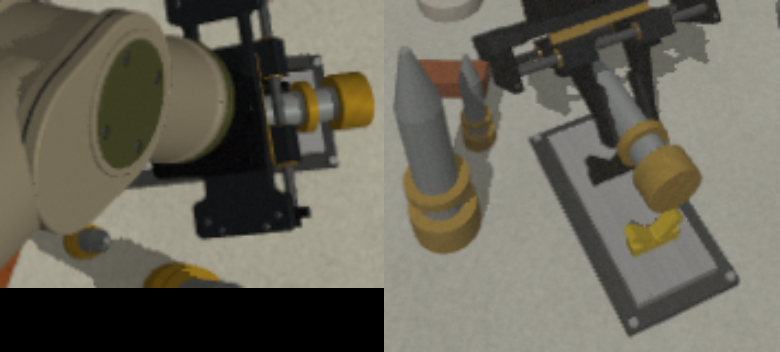

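The top view shows the spindle held level, with the foot at crop (350,100) and the tip hidden under the gripper. The side view shows it over the cradle, with the yellow rest at crop (655,230). Next I'll measure spindle and cradle together.

```bash
python3 - <<'E'
from h import *
s0=cv2.imread("pics/side0.png")[...,::-1].copy()
c=blob(s0,(0,0,20),(179,90,85),(280,270,385,385));e=cv2.minAreaRect(c);
q=cv2.approxPolyDP(cv2.convexHull(c),6,True)[:,0].astype(float);P=plane("side",q,.01);print("side corners",q.tolist(),P[:,:2].tolist())
L=[np.linalg.norm(P[i]-P[i-1]) for i in range(len(P))];print(L,P.mean(0))
i=int(np.argmax(L));v=P[i]-P[i-1];print("yaw",np.degrees(np.arctan2(v[1],v[0])))
for n,img,roi in(("top0",cv2.imread("pics/top0.png")[...,::-1].copy(),(470,225,500,265)),("side0",s0,(320,320,360,350))):
    c=blob(img,(20,120,60),(34,255,255),roi);print(n,cv2.boundingRect(c),[round(c[:,0,k].mean(),1) for k in(0,1)])
t=camera("top");s=camera("side");br=((12,90,60),(30,255,255))
def all(img,roi):
    m=cv2.inRange(cv2.cvtColor(img,cv2.COLOR_RGB2HSV),*br);k=np.zeros_like(m);x0,y0,x1,y1=roi;k[y0:y1,x0:x1]=255
    for c in cv2.findContours(m&k,0,2)[0]:
        if cv2.contourArea(c)>15:print(cv2.contourArea(c),cv2.minAreaRect(c))
print("top");all(t,(485,215,535,270));print("side");all(s,(310,270,370,350))
E
```

```text
side corners [[324.0, 279.0], [381.0, 357.0], [333.0, 383.0], [287.0, 295.0]] [[0.539207251104143, -0.1950308958544006], [0.5993529233524738, -0.4014843734176958], [0.5003514235173581, -0.42868435733553284], [0.4515896473858762, -0.21969724561380272]]
[np.float64(0.09102347659688902), np.float64(0.21503613716810868), np.float64(0.10267003503814061), np.float64(0.21460038135401266)] [ 0.5226 -0.3112  0.01  ]
yaw -73.75768145625595
top0 (480, 236, 14, 24) [np.float64(485.9), np.float64(247.4)]
side0 (330, 325, 26, 22) [np.float64(342.9), np.float64(336.0)]
top
102.5 ((497.93310546875, 241.87258911132812), (21.162473678588867, 9.424355506896973), 73.61045837402344)
323.5 ((516.0675659179688, 239.4053955078125), (23.18025779724121, 20.05667495727539), 80.53767395019531)
side
915.0 ((344.5681457519531, 320.7604064941406), (28.862808227539062, 55.528709411621094), 24.623563766479492)
154.0 ((337.8338317871094, 292.4552307128906), (14.085206985473633, 24.353431701660156), 53.74616622924805)
```

```bash
python3 - <<'E'
from h import *
s=telemetry.read_state();g=s["ee_pos"]+R.from_quat(s["eef_rot"]).apply([0,0,.003]);print("grasp pt",g,"tool x",R.from_quat(s["eef_rot"]).apply([1,0,0]))
F,Cc=plane("top",[[516.07,239.4],[497.93,241.87]],g[2]);print(F,Cc,np.linalg.norm(F-Cc),"yaw",np.degrees(np.arctan2(*(Cc-F)[1::-1])), "grasp-collar",np.linalg.norm(g-Cc)," -> spindle z of grasp",50+np.linalg.norm(g-Cc)*1e3,13+np.linalg.norm(g-F)*1e3)
print("yaw F->g",np.degrees(np.arctan2(*(g-F)[1::-1])))
T=np.array([.522,-.309,0]);u=np.array([np.cos(np.radians(103)),np.sin(np.radians(103)),0]);n=np.array([-u[1],u[0],0])
for nm,p,z in(("F",F,13),("C",Cc,50),("g",g,80)):print(nm,"along",(p-T)@u*1e3,"should",z-86,"lateral",(p-T)@n*1e3)
print("yellow rest via top at .045",plane("top",[[486.9,247.9]],.042))
E
```

```text
grasp pt [ 0.5239 -0.3136  0.1496] tool x [-0.1702  0.75   -0.6392]
[ 0.5382 -0.3777  0.1496] [ 0.5288 -0.3422  0.1496] 0.036775076143119846 yaw 104.87707936973018 grasp-collar 0.028975222610936213  -> spindle z of grasp 78.97522261093621 78.68754528388666
yaw F->g 102.65508204825584
F along -70.61717241206496 should -73 lateral -0.3738336366605304
C along -33.861829797523754 should -36 lateral 0.8307470455494703
g along -4.930817377814967 should -6 lateral -0.7692672431258512
yellow rest via top at .045 [[ 0.5315 -0.3574  0.042 ]]
```

Consistent: foot–collar is 36.8 mm (37 expected), and the spindle lies within 1–2 mm of the rest positions. I'll lower to 75 mm and look again.

Emit:
{"name": "drive_tool", "arguments": {
  "series": [0,0,0,0.3,0,0.36,-1,0,0,0,0.6,0,0.72,-1,0,0,0,0.9,0,1.08,-1,0,0,0,1.2,0,1.44,-1,0,0,0,1.2,0,1.44,-1,0,0,0,1.2,0,1.44,-1]
}}

```text
time: 7.97
ee_pos: [0.5232, -0.3122, 0.0769]
eef_rot: [0.586, 0.735, -0.213, 0.266]
ft_force: [-0.5, -0.6, -2.7]
width: 0.0275
grip_force: 29.4
```

```bash
python3 - <<'E'
from h import *
s=telemetry.read_state();Q=R.from_quat(s["eef_rot"]);g=s["ee_pos"]+Q.apply([0,0,.003]);print("g",g,s["joint_positions"].round(2),s["ft_force"],"toolx",Q.apply([1,0,0]))
t=camera("top");s=camera("side");br=((12,90,60),(30,255,255))
m=cv2.inRange(cv2.cvtColor(t,cv2.COLOR_RGB2HSV),*br)
P=[]
for c in cv2.findContours(m[:270],0,2)[0]:
    e=cv2.minAreaRect(c)
    if cv2.contourArea(c)>40 and e[0][0]>470:print(e);P.append(plane("top",[e[0]],g[2])[0])
T=np.array([.522,-.309,0]);u=np.array([np.cos(np.radians(103)),np.sin(np.radians(103)),0]);n=np.array([-u[1],u[0],0])
for p in P+[g]:print("along",(p-T)@u*1e3,"lateral",(p-T)@n*1e3)
cv2.imwrite("pics/low.png",cv2.resize(s[270:380,280:390],None,fx=5,fy=5,interpolation=2)[...,::-1])
E
```

```text
g [ 0.5236 -0.314   0.0746] [-0.83  0.67  1.16  2.09  0.08  0.47  0.31] [-0.4568 -0.5897 -2.748 ] toolx [-0.1711  0.7488 -0.6403]
((485.9180603027344, 246.30372619628906), (24.18613624572754, 10.282029151916504), 83.2901611328125)
((501.5, 243.5), (21.0, 19.0), 90.0)
((618.582275390625, 119.62939453125), (30.695661544799805, 36.11892318725586), 12.528807640075684)
along -35.94716594902832 lateral 0.7681398447971354
along -70.09530390582113 lateral -1.7668394086230348
along -397.4921681291258 lateral -254.1482480709314
along -5.271083963373803 lateral -0.4378184846910358
```

View pics/low.png

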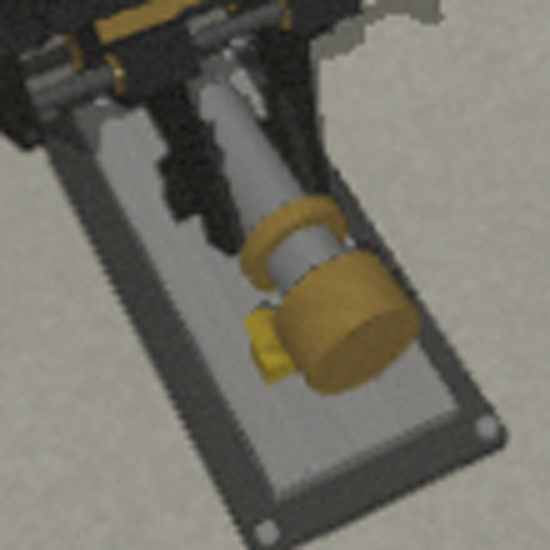

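```bash
python3 - <<'E'
from h import *
T=np.array([.522,-.309,0]);u=np.array([np.cos(np.radians(103)),np.sin(np.radians(103)),0]);n=np.array([-u[1],u[0],0])
# side crop: foot silhouette centre, collar silhouette centre; initial yellow rest silhouette centre
for nm,px,z in(("foot",(280+347.5/5,270+321.5/5),.0746),("collar",(280+296/5,270+243/5),.0746)):
    p=plane("side",[px],z)[0];print(nm,(p-T)@u*1e3,(p-T)@n*1e3)
print("tri foot",*[((p-T)@u*1e3,(p-T)@n*1e3,p[2],e) for p,e in [tri((501.5,243.5),(349.5,334.3))]])
# ends of yellow arm tops (z=.052, along -50, lat +-20): predicted px vs image
for la in(-22,22):
  for al in(-57,-43):
    P=T+u*al/1e3+n*la/1e3+[0,0,.052];print(al,la,"top",proj("top",P)[0].round(1),"side",proj("side",P)[0].round(1))
for f in("top0","side0"):
    im=cv2.imread(f"pics/{f}.png")[...,::-1].copy();c=blob(im,(20,120,60),(34,255,255),(470,225,500,265) if f=="top0" else (320,320,360,350));print(f,cv2.approxPolyDP(c,1.5,True)[:,0].tolist())
E
```

```text
foot -73.08313920056577 -3.7820751244728363
collar -36.50659000058253 -2.7364988503060212
tri foot (np.float64(-71.54657070189701), np.float64(-3.2776312409495385), np.float64(0.07206835745480272), np.float64(0.002685282118456356))
-57 -22 top [490.2 236. ] side [353.4 330.2]
-43 -22 top [483.9 236.7] side [349.7 324.3]
-57 22 top [493.4 256.5] side [332.2 339.7]
-43 22 top [487.1 257.2] side [328.7 333.5]
top0 [[483, 236], [480, 239], [482, 256], [489, 259], [493, 257], [489, 249], [490, 237]]
side0 [[353, 325], [350, 325], [341, 334], [332, 333], [330, 335], [334, 346], [354, 337], [355, 328]]
```

The side view shows the neck over the yellow rest with about 1 mm of axial error. I'll lower slowly with a 1 mm correction.

Emit:
{"name": "drive_tool", "arguments": {
  "series": [0,0,0,0.05,0,0.12,-1,0,0,0,0.12,0,0.2,-1,0,0,0,0.2,0,0.29,-1,0,0,0,0.25,0,0.34,-1,0,0,0,0.28,0,0.38,-1,0,0,0,0.3,0,0.4,-1,0,0,0,0.3,0,0.4,-1,0,0,0,0.3,0,0.4,-1]
}}

```text
time: 8.73
ee_pos: [0.5256, -0.3132, 0.0579]
eef_rot: [0.585, 0.735, -0.212, 0.268]
ft_force: [1.8, 4.3, 11.2]
width: 0.0272
grip_force: 30.0
```

```bash
python3 - <<'E'
from h import *
s=telemetry.read_state();Q=R.from_quat(s["eef_rot"]);print("g",s["ee_pos"]+Q.apply([0,0,.003]),s["ft_force"],s["torque"])
E
```

```text
g [ 0.526  -0.3151  0.0556] [ 1.7785  4.3228 11.1719] [-0.4112 -0.3813  0.0683]
```

Contact at the rear rest: 14 N up, moment toward the neck side. The foot end sits a little low, so I'll tip the nose down about 3° while yielding to the V.

Emit:
{"name": "drive_tool", "arguments": {
  "series": [0,-0.2,0,0.01,0.02,0.015,-1,0,-0.4,0,0.02,0.04,0.03,-1,0,-0.6,0,0.03,0.04,0.04,-1,0,-0.6,0,0.03,0.04,0.04,-1]
}}

```text
time: 9.07
ee_pos: [0.5258, -0.3135, 0.0561]
eef_rot: [0.58, 0.727, -0.229, 0.287]
ft_force: [-5.5, 9.3, 22.6]
width: 0.0274
grip_force: 30.0
```

```bash
python3 - <<'E'
from h import *
s=telemetry.read_state();Q=R.from_quat(s["eef_rot"]);print("g",s["ee_pos"]+Q.apply([0,0,.003]),s["ft_force"],s["torque"],Q.apply([1,0,0]))
im=camera("side");cv2.imwrite("pics/seat.png",cv2.resize(im[270:380,280:390],None,fx=5,fy=5,interpolation=2)[...,::-1])
E
```

```text
g [ 0.5263 -0.3155  0.0539] [-5.5173  9.3375 22.6467] [-0.9834  0.5527 -0.6084] [-0.1633  0.7117 -0.6832]
```

View pics/seat.png

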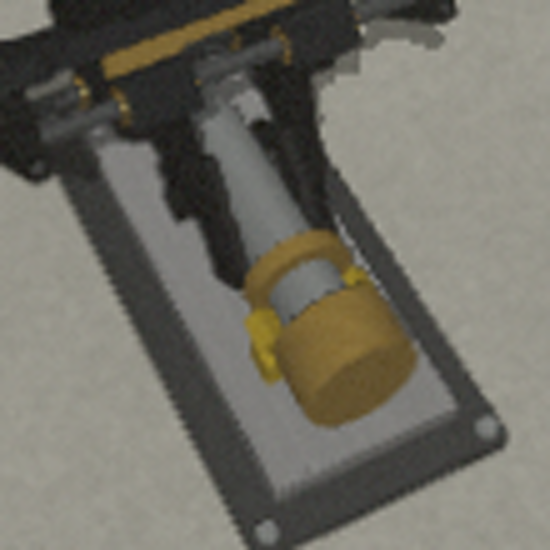

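The neck is between foot and collar over the yellow rest. The axial force of +9 N suggests the collar is rubbing on the rest. I'll relieve it by 2 mm toward the tip, slightly up.

Emit:
{"name": "drive_tool", "arguments": {
  "series": [0,0,0,0.015,-0.01,-0.02,-1,0,0,0,0.03,-0.02,-0.043,-1,0,0,0,0.03,-0.02,-0.043,-1]
}}

```text
time: 9.37
ee_pos: [0.5253, -0.3116, 0.0564]
eef_rot: [0.58, 0.728, -0.228, 0.287]
ft_force: [2.5, -0.9, 7.1]
width: 0.0271
grip_force: 30.0
```

```bash
python3 - <<'E'
from h import *
s=telemetry.read_state();Q=R.from_quat(s["eef_rot"]);print("g",s["ee_pos"]+Q.apply([0,0,.003]),s["ft_force"],s["torque"])
E
```

```text
g [ 0.5258 -0.3136  0.0542] [ 2.4807 -0.8541  7.1218] [-0.5292 -0.403   0.2214]
```

Emit:
{"name": "drive_tool", "arguments": {
  "series": [0,-0.2,0,0.013,0,0.014,-1,0,-0.4,0,0.026,0,0.027,-1,0,-0.4,0,0.026,0,0.027,-1]
}}

```text
time: 9.62
ee_pos: [0.5254, -0.3116, 0.0552]
eef_rot: [0.575, 0.722, -0.239, 0.3]
ft_force: [0.1, 3.4, 16.7]
width: 0.0273
grip_force: 30.0
```

```bash
python3 - <<'E'
from h import *
s=telemetry.read_state();Q=R.from_quat(s["eef_rot"]);print("g",s["ee_pos"]+Q.apply([0,0,.003]),s["ft_force"],s["torque"],Q.apply([1,0,0]))
t=camera("top")
m=cv2.inRange(cv2.cvtColor(t,cv2.COLOR_RGB2HSV),(12,90,60),(30,255,255))
T=np.array([.522,-.309,0]);u=np.array([np.cos(np.radians(103)),np.sin(np.radians(103)),0]);n=np.array([-u[1],u[0],0])
for c in cv2.findContours(m[:270],0,2)[0]:
    e=cv2.minAreaRect(c)
    if cv2.contourArea(c)>40 and 470<e[0][0]<550:p=plane("top",[e[0]],.052)[0];print(e,(p-T)@u*1e3,(p-T)@n*1e3)
E
```

```text
g [ 0.5258 -0.3137  0.0531] [ 0.09    3.3633 16.7262] [-0.9312 -0.2493 -0.0823] [-0.1576  0.6879 -0.7085]
((493.1506652832031, 245.37994384765625), (24.18596076965332, 30.33156967163086), 82.40535736083984) -60.15043962389579 -1.5105139072032068
```

Emit:
{"name": "drive_tool", "arguments": {
  "series": [0,0.2,0,0,0,0,-1,0,0.4,0,0,0,0,-1,0,0.4,0,0,0,0,-1]
}}

```text
time: 9.92
ee_pos: [0.5254, -0.312, 0.0554]
eef_rot: [0.58, 0.728, -0.227, 0.287]
ft_force: [-0.7, 1.1, 13.9]
width: 0.0273
grip_force: 30.0
```

```bash
python3 - <<'E'
from h import *
s=telemetry.read_state();Q=R.from_quat(s["eef_rot"]);print("g",s["ee_pos"]+Q.apply([0,0,.003]),s["ft_force"],s["torque"],Q.apply([1,0,0]))
E
```

```text
g [ 0.5259 -0.314   0.0532] [-0.6988  1.13   13.936 ] [-1.4804 -0.2402  0.107 ] [-0.1621  0.7136 -0.6816]
```

Both rests are carrying load and the grasp point is within about 1 mm of seated height. I'll soften the grip so it settles, then open gradually.

Emit:
{"name": "drive_tool", "arguments": {
  "series": [0,-0.2,0,0,0,0,-1,0,-0.2,0,0,0,0,-1,0,-0.2,0,0,0,0,-1,0,-0.2,0,0,0,0,-1,0,-0.2,0,0,0,0,-1],
  "grip_force": 4
}}

```text
time: 10.33
ee_pos: [0.5251, -0.3108, 0.054]
eef_rot: [0.577, 0.726, -0.233, 0.293]
ft_force: [5.9, -3.4, 3.6]
width: 0.0274
grip_force: 4.0
```

```bash
python3 - <<'E'
from h import *
s=telemetry.read_state();Q=R.from_quat(s["eef_rot"]);print("g",s["ee_pos"]+Q.apply([0,0,.003]),s["ft_force"],s["torque"],s["width"],s["grip_force"])
E
```

```text
g [ 0.5255 -0.3129  0.0518] [ 5.9373 -3.4205  3.6461] [-0.1238 -0.7395  0.6559] 0.027379934767728924 3.998682873789221
```

Emit:
{"name": "drive_tool", "arguments": {
  "series": [0,0,0,0,0,0,-0.35,0,0,0,0,0,0,-0.3,0,0,0,0,0,0,-0.2,0,0,0,0,0,0,-0.05,0,0,0,0,0,0,0.15,0,0,0,0,0,0,0.35,0,0,0,0,0,0,0.5,0,0,0,0,0,0,0.5]
}}

```text
time: 11.0
ee_pos: [0.523, -0.3109, 0.053]
eef_rot: [0.578, 0.725, -0.233, 0.291]
ft_force: [0.8, -0.2, 0.0]
width: 0.0591
grip_force: 0.0
```

```bash
python3 - <<'E'
from h import *
s=telemetry.read_state();Q=R.from_quat(s["eef_rot"]);print(s["ft_force"],s["width"])
delta(s["ee_pos"]+[0,0,.16],Q)
im=camera("side");cv2.imwrite("pics/rel.png",cv2.resize(im[250:380,270:400],None,fx=4,fy=4,interpolation=2)[...,::-1])
E
```

```text
[ 0.8423 -0.1514  0.016 ] 0.059144415137092704
turn [0. 0. 0.] shift [-2.771 -0.007 -2.885]  rows>= 3.8
```

View pics/rel.png

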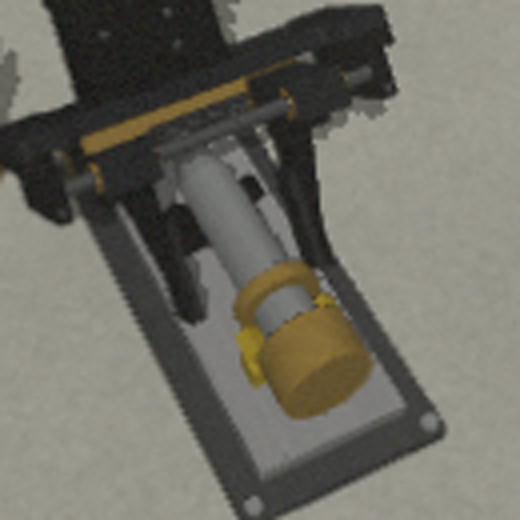

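The view shows the spindle seated on both rests, fingers open and the force about zero. I'll retreat straight up and then measure the cover.

Emit:
{"name": "drive_tool", "arguments": {
  "series": [0,0,0,-0.4,0,-0.42,0.5,0,0,0,-1.0,0,-1.04,0.5,0,0,0,-1.6,0,-1.66,0.5,0,0,0,-2.3,0,-2.4,0.8,0,0,0,-3.0,0,-3.12,1,0,0,0,-3.6,0,-3.75,1,0,0,0,-3.6,0,-3.75,1]
}}

```text
time: 11.63
ee_pos: [0.5237, -0.3121, 0.2638]
eef_rot: [0.579, 0.725, -0.233, 0.292]
ft_force: [0.1, 0.8, 0.7]
width: 0.0829
grip_force: 0.0
```

```bash
python3 - <<'E'
from ik import *
t0=cv2.imread("pics/top0.png")[...,::-1].copy()
c=blob(t0,(0,0,0),(179,255,45),(175,180,220,230));e=cv2.minAreaRect(c);P=plane("top",cv2.boxPoints(e),.107);print("fin",e,P.mean(0),np.linalg.norm(P-np.roll(P,1,0),axis=1))
hsv=cv2.cvtColor(t0,cv2.COLOR_RGB2HSV);m=cv2.inRange(hsv,(100,120,30),(125,255,255))[150:270,150:255]
v=hsv[150:270,150:255,2][m>0];print("V hist",np.histogram(v,12))
th,_=cv2.threshold(v.reshape(-1,1),0,255,cv2.THRESH_OTSU);print(th)
c=blob(t0,(100,120,int(th)+1),(125,255,255),(150,150,255,270));e=cv2.minAreaRect(c);P=plane("top",cv2.boxPoints(e),.075);print("bright",e,P[:,:2].tolist(),np.linalg.norm(P-np.roll(P,1,0),axis=1),P.mean(0))
s0=cv2.imread("pics/side0.png")[...,::-1].copy()
c=blob(s0,(0,0,0),(179,255,45),(268,136,305,156));x,y,w,h=cv2.boundingRect(c);print("fin side",x,y,w,h,cv2.minAreaRect(c))
s=telemetry.read_state();print(s["ee_pos"],s["joint_positions"].round(2))
E
```

```text
fin ((197.576904296875, 206.38461303710938), (11.926054000854492, 34.39141082763672), 33.690067291259766) [0.5266 0.2544 0.107 ] [0.0251 0.0695 0.0254 0.0692]
V hist (array([  15,    9,   11,  122,  374,  425,   62,   48,   39,  401, 2895,
         17]), array([30.    , 34.9167, 39.8333, 44.75  , 49.6667, 54.5833, 59.5   ,
       64.4167, 69.3333, 74.25  , 79.1667, 84.0833, 89.    ]))
67.0
bright ((199.6923065185547, 208.4615478515625), (41.60251235961914, 97.07252502441406), 33.690067291259766) [[0.454890097080376, 0.3398223043389326], [0.6425713910156816, 0.2598448078417027], [0.6020573596037821, 0.17676917598130298], [0.4181957636145289, 0.25814035596587703]] [0.0895 0.204  0.0924 0.2011] [0.5294 0.2586 0.075 ]
fin side 277 143 23 11 ((288.03277587890625, 148.13934326171875), (22.54340171813965, 9.506253242492676), 5.19442892074585)
[ 0.5237 -0.3121  0.2638] [-1.13  0.14  1.33  1.97  0.72  0.94  0.02]
```

The cover's top face measures 90–92 × 201–204 mm (expected 90 × 204), centre (0.529, 0.259), yaw −23.5°. Moving there.

```bash
python3 - <<'E'
from ik import *
q=telemetry.read_state()["joint_positions"]
delta([.53,.0,.27],tool(130,90))
for p,h in(([.53,0,.27],130),([.5294,.2586,.102],156.5),([.5294,.2586,.23],156.5),([.522,-.309,.23],103),([.522,-.309,.112],103)):q,e=ik(np.array(p),tool(h,90),q);print(e.round(4),q.round(2))
E
```

```text
turn [-2.07  8.61 -5.18] shift [ 5.352  1.879 -5.362]  rows>= 7.5
0.0 [-0.96  0.18  0.97  1.69 -0.16  1.35  0.74]
0.0 [-1.07  0.47  0.66  1.73 -0.32  1.06  0.86]
0.0 [-1.12  0.34  0.72  1.59 -0.23  1.3   0.79]
0.0 [-0.26  0.48  0.96  1.53 -0.4   1.33  0.96]
0.0 [-0.21  0.58  0.87  1.67 -0.49  1.12  1.02]
```

Emit:
{"name": "drive_tool", "arguments": {
  "series": [-2.05,8.6,-5.2,5.35,1.9,-5.35,1,-2.05,8.6,-5.2,5.35,1.9,-5.35,1,-2.05,8.6,-5.2,5.35,1.9,-5.35,1,-2.05,8.6,-5.2,5.35,1.9,-5.35,1,-2.05,8.6,-5.2,5.35,1.9,-5.35,1,-2.05,8.6,-5.2,5.35,1.9,-5.35,1,-2.05,8.6,-5.2,5.35,1.9,-5.35,1,-2.05,8.6,-5.2,5.35,1.9,-5.35,1,-2.05,8.6,-5.2,5.35,1.9,-5.35,1]
}}

```text
time: 12.38
ee_pos: [0.5308, 0.005, 0.2666]
eef_rot: [0.42, 0.908, -0.002, -0.002]
ft_force: [-1.2, -0.0, -0.6]
width: 0.0869
grip_force: 0.0
```

```bash
python3 - <<'E'
from h import *
s=telemetry.read_state();print(s["ee_pos"],s["joint_positions"].round(2))
delta([.5294,.2586,.17],tool(156.5,90))
# check the laid spindle, now in view
t=camera("top");m=cv2.inRange(cv2.cvtColor(t,cv2.COLOR_RGB2HSV),(12,90,60),(30,255,255))
T=np.array([.522,-.309,0]);u=np.array([np.cos(np.radians(103)),np.sin(np.radians(103)),0]);n=np.array([-u[1],u[0],0])
for c in cv2.findContours(m,0,2)[0]:
    e=cv2.minAreaRect(c)
    if cv2.contourArea(c)>40 and 470<e[0][0]<550:p=plane("top",[e[0]],.052)[0];print(e,(p-T)@u*1e3,(p-T)@n*1e3)
cv2.imwrite("pics/laid.png",np.hstack([cv2.resize(t[200:300,390:530],None,fx=2.8,fy=2.8),cv2.resize(camera("side")[260:390,260:400],None,fx=2.8,fy=2.8)[:280]])[...,::-1])
E
```

```text
[0.5308 0.005  0.2666] [-1.14  0.2   1.2   1.72 -0.19  1.36  0.8 ]
turn [-0.05 -0.05 -5.22] shift [4.844 4.094 2.407]  rows>= 6.5
((493.2161865234375, 245.3712158203125), (24.18596076965332, 30.463733673095703), 82.40535736083984) -60.29626861827781 -1.5149277079311336
```

Emit:
{"name": "drive_tool", "arguments": {
  "series": [0,0,-5.2,4.85,4.1,2.4,1,0,0,-5.2,4.85,4.1,2.4,1,0,0,-5.2,4.85,4.1,2.4,1,0,0,-5.2,4.85,4.1,2.4,1,0,0,-5.2,4.85,4.1,2.4,1,0,0,-5.2,4.85,4.1,2.4,1,0,0,-5.2,4.85,4.1,2.4,1,0,0,-5.2,4.85,4.1,2.4,1,0,0,-5.2,4.85,4.1,2.4,1]
}}

```text
time: 13.23
ee_pos: [0.5299, 0.2549, 0.1702]
eef_rot: [0.206, 0.979, -0.002, -0.002]
ft_force: [-0.4, -1.2, 0.6]
width: 0.087
grip_force: 0.0
```

```bash
python3 - <<'E'
from h import *
s=telemetry.read_state();print(s["ee_pos"],s["joint_positions"].round(2))
delta([.5294,.2586,.102],tool(156.5,90))
# tray check with same top-face method? tip of laid spindle
T=np.array([.522,-.309,0]);u=np.array([np.cos(np.radians(103)),np.sin(np.radians(103)),0])
print("predicted tip px top/side",proj("top",T+.084*u+[0,0,.052])[0],proj("side",T+.084*u+[0,0,.052])[0])
E
```

```text
[0.5299 0.2549 0.1702] [-1.26  0.43  0.93  1.69 -0.36  1.21  0.92]
turn [-0.06 -0.02 -0.06] shift [0.045 0.089 1.706]  rows>= 1.6
predicted tip px top/side [427.0559 252.6723] [310.5639 280.7829]
```

View pics/laid.png

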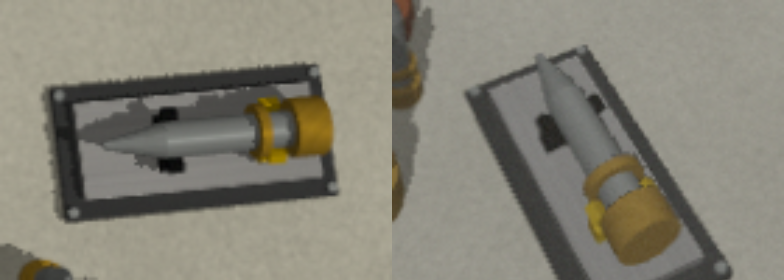

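The last view shows the spindle lying on both rests. Its tip is at top px (427.1, 252.1) against a predicted (427.1, 252.7), so it is seated, level and the right way round. Now the cover grasp.

Emit:
{"name": "drive_tool", "arguments": {
  "series": [0,0,0,0.05,0.09,0.5,1,0,0,0,0.05,0.09,1.0,1,0,0,0,0.05,0.09,1.4,1,0,0,0,0.05,0.09,1.7,1,0,0,0,0.05,0.09,1.7,1,0,0,0,0.05,0.09,1.7,0,0,0,0,0.05,0.09,1.7,-0.3,0,0,0,0.05,0.09,1.7,-0.5],
  "grip_force": 30
}}

```text
time: 13.9
ee_pos: [0.5302, 0.2589, 0.1037]
eef_rot: [0.207, 0.978, -0.001, -0.001]
ft_force: [-0.8, -0.2, 0.5]
width: 0.0743
grip_force: 0.0
```

Emit:
{"name": "drive_tool", "arguments": {
  "series": [0,0,0,0,0,0,-0.6,0,0,0,0,0,0,-0.8,0,0,0,0,0,0,-1,0,0,0,0,0,0,-1,0,0,0,0,0,0,-1,0,0,0,0,0,0,-1,0,0,0,0,0,0,-1],
  "grip_force": 35
}}

```text
time: 14.48
ee_pos: [0.5295, 0.259, 0.1025]
eef_rot: [0.207, 0.978, -0.001, -0.002]
ft_force: [-0.1, 0.1, 0.1]
width: 0.0285
grip_force: 0.0
```

Emit:
{"name": "drive_tool", "arguments": {
  "series": [0,0,0,0,0,0,-1,0,0,0,0,0,0,-1,0,0,0,0,0,0,-1,0,0,0,0,0,0,-1,0,0,0,0,0,0,-1,0,0,0,0,0,0,-1],
  "grip_force": 35
}}

```text
time: 14.98
ee_pos: [0.5292, 0.2587, 0.1021]
eef_rot: [0.207, 0.978, -0.002, -0.002]
ft_force: [-0.1, 0.3, -4.8]
width: 0.0157
grip_force: 35.0
```

Emit:
{"name": "drive_tool", "arguments": {
  "series": [0,0,0,0,0,-0.2,-1,0,0,0,0,0,-0.6,-1,0,0,0,0,0,-1.2,-1,0,0,0,0,0,-1.9,-1,0,0,0,0,0,-2.6,-1,0,0,0,0,0,-3.2,-1,0,0,0,0,0,-3.2,-1]
}}

```text
time: 15.57
ee_pos: [0.5322, 0.2594, 0.2358]
eef_rot: [0.207, 0.978, 0.001, 0.0]
ft_force: [1.1, 0.5, -3.3]
width: 0.0158
grip_force: 35.0
```

```bash
python3 - <<'E'
from h import *
s=telemetry.read_state();print(s["ee_pos"],s["ft_force"],s["width"],s["joint_positions"].round(2))
delta([.527,-.02,.23],tool(130,90))
E
```

```text
[0.5322 0.2594 0.2358] [ 1.1264  0.4807 -3.2649] 0.01583906496204896 [-1.29  0.37  0.97  1.61 -0.31  1.33  0.88]
turn [ 0.03 -0.    5.22] shift [-2.712 -6.44   0.132]  rows>= 6.7
```

Held (−3.3 N ≈ the cover's weight). Transferring in two stages.

Emit:
{"name": "drive_tool", "arguments": {
  "series": [0,0,0.6,-0.3,-0.7,0,-1,0,0,1.3,-0.7,-1.5,0,-1,0,0,2.0,-1.0,-2.4,0,-1,0,0,2.7,-1.4,-3.3,0,-1,0,0,3.4,-1.8,-4.2,0,-1,0,0,4.1,-2.1,-5.0,0,-1,0,0,4.7,-2.4,-5.8,0,-1,0,0,5.2,-2.7,-6.4,0,-1,0,0,5.2,-2.7,-6.4,0,-1]
}}

```text
time: 16.32
ee_pos: [0.5243, -0.0253, 0.2311]
eef_rot: [0.426, 0.905, -0.002, -0.001]
ft_force: [-1.1, -0.8, -3.3]
width: 0.0157
grip_force: 35.0
```

```bash
python3 - <<'E'
from h import *
s=telemetry.read_state();print(s["ee_pos"],s["joint_positions"].round(2))
delta([.522,-.309,.225],tool(103,90))
E
```

```text
[ 0.5243 -0.0253  0.2311] [-1.09  0.22  1.21  1.79 -0.21  1.29  0.86]
turn [-0.06  0.01  5.3 ] shift [-5.435 -4.556  0.173]  rows>= 6.8
```

Emit:
{"name": "drive_tool", "arguments": {
  "series": [0,0,0.6,-0.6,-0.5,0,-1,0,0,1.3,-1.3,-1.1,0,-1,0,0,2.0,-2.0,-1.7,0,-1,0,0,2.7,-2.8,-2.3,0.1,-1,0,0,3.4,-3.5,-2.9,0.1,-1,0,0,4.1,-4.2,-3.5,0.1,-1,0,0,4.7,-4.8,-4.1,0.15,-1,0,0,5.3,-5.45,-4.55,0.15,-1,0,0,5.3,-5.45,-4.55,0.15,-1,0,0,5.3,-5.45,-4.55,0.15,-1]
}}

```text
time: 17.15
ee_pos: [0.5252, -0.305, 0.225]
eef_rot: [0.62, 0.785, -0.003, -0.001]
ft_force: [0.2, -0.4, -3.5]
width: 0.0158
grip_force: 35.0
```

```bash
python3 - <<'E'
from h import *
s=telemetry.read_state();Q=R.from_quat(s["eef_rot"]);print(s["ee_pos"],s["ft_force"],"x heading",np.degrees(np.arctan2(*Q.apply([1,0,0])[1::-1])),Q.apply([0,0,1]))
delta([.522,-.309,.225],tool(103,90))
for n in("top","side"):
    im=camera(n);cv2.imwrite(f"pics/cv_{n}.png",im[...,::-1])
    hsv=cv2.cvtColor(im,cv2.COLOR_RGB2HSV)
    m=cv2.inRange(hsv,(100,110,20),(125,255,255));
    for c in cv2.findContours(m,0,2)[0]:
        if cv2.contourArea(c)>150:
            v=hsv[...,2][cv2.drawContours(np.zeros_like(m),[c],-1,255,-1)>0];print(n,cv2.contourArea(c),cv2.boundingRect(c),np.percentile(v,[10,50,90]),cv2.approxPolyDP(c,3,True)[:,0].tolist())
zc=s["ee_pos"][2]-.100+.075-.003
P=lambda a,b:np.array([s["ee_pos"][0],s["ee_pos"][1],zc])+Q.apply([1,0,0])*a+Q.apply([0,1,0])*b
C4=[P(a,b) for a,b in((.102,.045),(.102,-.045),(-.102,-.045),(-.102,.045))]
print("pred top corners",proj("top",C4).round(1).tolist(),proj("side",C4).round(1).tolist())
E
```

```text
[ 0.5252 -0.305   0.225 ] [ 0.2144 -0.3937 -3.4931] x heading 103.37404596201482 [-0.0058 -0.0029 -1.    ]
turn [-0.07  0.02  0.07] shift [-0.077 -0.102  0.001]  rows>= 0.1
top 1662.0 (423, 215, 60, 53) [39. 54. 55.] [[480, 215], [431, 220], [423, 226], [428, 267], [480, 228]]
side 5057.0 (288, 239, 99, 100) [ 67.  99. 104.] [[314, 241], [297, 248], [304, 265], [294, 255], [288, 257], [332, 332], [336, 329], [336, 337], [381, 318], [386, 290], [348, 241], [344, 247], [345, 268], [338, 271], [323, 259]]
side 1268.5 (0, 159, 27, 111) [48. 51. 55.] [[0, 159], [0, 269], [26, 222], [9, 197], [9, 175]]
side 259.5 (158, 0, 18, 27) [67. 96. 99.] [[159, 0], [164, 26], [171, 25], [175, 17], [173, 7]]
pred top corners [[429.1, 219.2], [436.2, 268.5], [544.9, 256.4], [535.9, 208.4]] [[326.6, 215.3], [282.9, 229.6], [335.2, 314.4], [386.9, 292.0]]
```

```bash
python3 - <<'E'
from h import *
s=telemetry.read_state();Q=R.from_quat(s["eef_rot"]);ee=s["ee_pos"];zb=ee[2]-.1
im=cv2.imread("pics/cv_side.png")[...,::-1].copy();hsv=cv2.cvtColor(im,cv2.COLOR_RGB2HSV)
m=cv2.inRange(hsv,(100,110,20),(125,255,255));m[:, :280]=0;c=max(cv2.findContours(m,0,1)[0],key=cv2.contourArea)
print(cv2.approxPolyDP(c,1.5,True)[:,0].tolist())
X,Y=Q.apply([1,0,0]),Q.apply([0,1,0])
for nm,a,b,z in(("rear top +y",-.102,.045,.075),("rear top -y",-.102,-.045,.075),("rear bot +y",-.102,.045,0),("rear bot -y",-.102,-.045,0),("front bot -y",.102,-.045,0)):
    P=np.array([ee[0],ee[1],zb+z])+X*a+Y*b;print(nm,proj("side",P)[0].round(1),proj("top",P)[0].round(1))
t=cv2.imread("pics/cv_top.png")[...,::-1].copy();h=cv2.cvtColor(t,cv2.COLOR_RGB2HSV)
m=cv2.inRange(h,(95,90,15),(130,255,255));m[:,:400]=0;m[300:]=0
for c in cv2.findContours(m,0,1)[0]:
    if cv2.contourArea(c)>15:print("top",cv2.approxPolyDP(c,1.5,True)[:,0].tolist())
# brightness profile along the side-view rear end wall to find the walls' edge
print("row 325",[int(v) for v in hsv[325,325:390:3,2]]," row 318",[int(v) for v in hsv[318,320:390:3,2]])
print("plate dark side now (rear corners)",proj("side",np.array([.522,-.309,.01])+np.array([-.225,.974,0])*-.110+np.array([-.974,-.225,0])*.053),proj("side",np.array([.522,-.309,.01])+np.array([-.225,.974,0])*-.110-np.array([-.974,-.225,0])*.053))
E
```

```text
[[314, 241], [297, 248], [303, 258], [301, 259], [305, 263], [301, 266], [300, 261], [295, 259], [294, 255], [288, 257], [296, 271], [299, 272], [298, 274], [307, 290], [312, 294], [315, 305], [323, 314], [326, 322], [329, 322], [328, 325], [331, 325], [332, 332], [334, 328], [336, 329], [335, 334], [338, 336], [336, 337], [381, 318], [381, 310], [384, 305], [382, 296], [384, 294], [385, 297], [386, 290], [346, 239], [344, 247], [345, 268], [338, 271], [330, 261], [326, 262], [318, 251], [319, 246]]
rear top +y [387.5 288.7] [534.8 206.8]
rear top -y [336.1 311.2] [544.  254.9]
rear bot +y [382.7 316.9] [518.6 214.2]
rear bot -y [335.3 338.9] [526.9 258.7]
front bot -y [286.  255.4] [426.  270.4]
top [[480, 215], [430, 220], [424, 225], [423, 235], [428, 267], [481, 228]]
row 325 [137, 65, 69, 71, 75, 77, 75, 79, 77, 77, 79, 78, 77, 77, 101, 161, 167, 165, 168, 161, 162, 167]  row 318 [139, 82, 68, 69, 65, 67, 73, 79, 79, 81, 80, 79, 79, 77, 81, 79, 79, 75, 79, 81, 78, 143, 161, 162]
plate dark side now (rear corners) [[330.041  383.3249]] [[380.9965 358.4413]]
```

```bash
python3 - <<'E'
from h import *
delta([.524,-.3086,.225],tool(103,90));delta([.524,-.3086,.130],tool(103,90))
E
```

```text
turn [-0.06  0.    0.14] shift [-0.149 -0.108  0.002]  rows>= 0.2
turn [-0.06  0.    0.14] shift [-0.149 -0.096  2.377]  rows>= 2.3
```

Emit:
{"name": "drive_tool", "arguments": {
  "series": [-0.06,0,0.1,-0.15,-0.1,0,-1,-0.06,0,0.1,-0.15,-0.1,0.4,-1,-0.06,0,0.1,-0.15,-0.1,0.9,-1,-0.06,0,0.1,-0.15,-0.1,1.4,-1,-0.06,0,0.1,-0.15,-0.1,1.8,-1,-0.06,0,0.1,-0.15,-0.1,2.1,-1,-0.06,0,0.1,-0.15,-0.1,2.35,-1,-0.06,0,0.1,-0.15,-0.1,2.35,-1,-0.06,0,0.1,-0.15,-0.1,2.35,-1]
}}

```text
time: 18.0
ee_pos: [0.5239, -0.3093, 0.1319]
eef_rot: [0.621, 0.784, -0.0, 0.001]
ft_force: [0.1, -0.5, -2.9]
width: 0.0159
grip_force: 35.0
```

```bash
python3 - <<'E'
from h import *
s=telemetry.read_state();Q=R.from_quat(s["eef_rot"]);print(s["ee_pos"],s["ft_force"],"x heading",np.degrees(np.arctan2(*Q.apply([1,0,0])[1::-1])),Q.apply([0,0,1]))
delta([.524,-.3086,.118],tool(103,90))
ee=s["ee_pos"];zb=ee[2]-.102;X,Y=Q.apply([1,0,0]),Q.apply([0,1,0])
im=camera("side");hsv=cv2.cvtColor(im,cv2.COLOR_RGB2HSV);cv2.imwrite("pics/cl.png",im[...,::-1])
m=cv2.inRange(hsv,(100,110,20),(125,255,255));m[:, :270]=0;c=max(cv2.findContours(m,0,1)[0],key=cv2.contourArea)
print([p for p in cv2.approxPolyDP(c,2,True)[:,0].tolist()])
for nm,a,b,z in(("rear top +y",-.102,.045,.075),("rear bot +y",-.102,.045,0),("rear bot -y",-.102,-.045,0),("front bot -y",.102,-.045,0)):
    print(nm,proj("side",np.array([ee[0],ee[1],zb+z])+X*a+Y*b)[0].round(1))
d=cv2.inRange(hsv,(0,0,20),(179,90,85));d[:350]=0;d[:,:300]=0;d[:,400:]=0;c=max(cv2.findContours(d,0,1)[0],key=cv2.contourArea);print("plate",cv2.approxPolyDP(c,2,True)[:,0].tolist())
E
```

```text
[ 0.5239 -0.3093  0.1319] [ 0.1341 -0.5248 -2.9316] x heading 103.16835433927186 [ 0.0008 -0.0009 -1.    ]
turn [0.01 0.01 0.03] shift [0.018 0.006 0.347]  rows>= 0.3
[[345, 277], [342, 285], [344, 301], [337, 309], [328, 298], [324, 299], [315, 286], [297, 293], [303, 293], [305, 300], [301, 302], [301, 296], [297, 296], [297, 301], [312, 324], [310, 325], [314, 325], [314, 329], [311, 328], [320, 337], [317, 337], [319, 341], [326, 342], [329, 339], [333, 349], [329, 354], [326, 352], [332, 356], [330, 352], [334, 352], [336, 369], [362, 357], [361, 355], [367, 354], [369, 350], [370, 353], [375, 351], [372, 347], [377, 346], [375, 343], [380, 327]]
rear top +y [381.1 328.1]
rear bot +y [377.2 351. ]
rear bot -y [333.4 372.2]
front bot -y [288.8 289. ]
plate [[315, 350], [331, 381], [380, 358], [380, 355], [378, 358], [374, 356], [377, 351], [334, 371], [331, 365], [333, 363], [329, 363], [324, 351]]
```

Emit:
{"name": "drive_tool", "arguments": {
  "series": [0,0,0,0.01,0,0.08,-1,0,0,0,0.01,0,0.16,-1,0,0,0,0.01,0,0.24,-1,0,0,0,0.01,0,0.32,-1,0,0,0,0.01,0,0.36,-1,0,0,0,0.01,0,0.36,-1]
}}

```text
time: 18.55
ee_pos: [0.5235, -0.3088, 0.1167]
eef_rot: [0.622, 0.783, -0.0, 0.0]
ft_force: [-0.2, 1.2, -3.6]
width: 0.0159
grip_force: 35.0
```

```bash
python3 - <<'E'
from h import *
s=telemetry.read_state();print(s["ee_pos"],s["ft_force"],s["torque"])
E
```

```text
[ 0.5235 -0.3088  0.1167] [-0.2418  1.1817 -3.608 ] [ 0.2112  0.1029 -0.0148]
```

The edge is below the plinth top with no contact force, so it fits. I'll lower the last few mm.

Emit:
{"name": "drive_tool", "arguments": {
  "series": [0,0,0,0,0,0.03,-1,0,0,0,0,0,0.06,-1,0,0,0,0,0,0.08,-1,0,0,0,0,0,0.1,-1,0,0,0,0,0,0.115,-1,0,0,0,0,0,0.115,-1]
}}

```text
time: 19.05
ee_pos: [0.5237, -0.309, 0.1125]
eef_rot: [0.622, 0.783, -0.0, 0.0]
ft_force: [-0.5, 2.0, -3.0]
width: 0.0156
grip_force: 35.0
```

Emit:
{"name": "drive_tool", "arguments": {
  "series": [0,0,0,0,0,0.015,-1,0,0,0,0,0,0.03,-1,0,0,0,0,0,0.03,-1,0,0,0,0,0,0.03,-1]
}}

```text
time: 19.38
ee_pos: [0.524, -0.3093, 0.1119]
eef_rot: [0.622, 0.783, 0.0, 0.001]
ft_force: [0.3, 1.0, 2.2]
width: 0.0159
grip_force: 35.0
```

Contact at the expected height: the plate now carries the cover's weight. I'll soften the grip and open slowly.

Emit:
{"name": "drive_tool", "arguments": {
  "series": [0,0,0,0,0,0.01,-1,0,0,0,0,0,0.01,-1,0,0,0,0,0,0.01,-1,0,0,0,0,0,0.01,-0.6,0,0,0,0,0,0.01,-0.55,0,0,0,0,0,0,-0.45,0,0,0,0,0,0,-0.3,0,0,0,0,0,0,0,0,0,0,0,0,0,0.2,0,0,0,0,0,0,0.2],
  "grip_force": 4
}}

```text
time: 20.22
ee_pos: [0.5237, -0.3091, 0.1114]
eef_rot: [0.622, 0.783, -0.0, 0.001]
ft_force: [0.8, -0.9, -0.1]
width: 0.0424
grip_force: 0.0
```

Emit:
{"name": "drive_tool", "arguments": {
  "series": [0,0,0,0,0,-0.2,0.3,0,0,0,0,0,-0.6,0.3,0,0,0,0,0,-1.2,0.3,0,0,0,0,0,-2,0.3,0,0,0,0,0,-3,0.3,0,0,0,0,0,-4,0.3,0,0,0,0,0,-4,0.3]
}}

```text
time: 20.8
ee_pos: [0.5248, -0.3114, 0.2795]
eef_rot: [0.622, 0.783, 0.001, 0.005]
ft_force: [-0.9, -0.1, -0.3]
width: 0.0566
grip_force: 0.0
```

Emit:
{"name": "drive_tool", "arguments": {
  "series": [0,0,0,8,5,0,0.3,0,0,0,8,5,0,0.3,0,0,0,8,5,0,0.3,0,0,0,8,5,0,0.3,0,0,0,8,5,0,0.3,0,0,0,8,5,0,0.3,0,0,0,8,5,0,0.3,0,0,0,8,5,0,0.3,0,0,0,8,5,0,0.3,0,0,0,8,5,0,0.3]
}}

```text
time: 21.63
ee_pos: [0.6473, 0.0587, 0.2704]
eef_rot: [0.617, 0.787, 0.001, -0.0]
ft_force: [-0.1, 1.1, -0.9]
width: 0.0568
grip_force: 0.0
```

```bash
python3 - <<'E'
from h import *
s=telemetry.read_state();print(s["ee_pos"],s["ft_force"],s["time"])
t=camera("top");si=camera("side");cv2.imwrite("pics/ft.png",t[...,::-1]);cv2.imwrite("pics/fs.png",si[...,::-1])
h=cv2.cvtColor(t,cv2.COLOR_RGB2HSV)
c=blob(t,(100,120,68),(125,255,255),(390,180,560,300));e=cv2.minAreaRect(c);b=cv2.boxPoints(e);P=plane("top",b,.085);print("top face at .085",e,P.mean(0),np.linalg.norm(P-np.roll(P,1,0),axis=1))
q=lambda n,im:[p for p in cv2.approxPolyDP(cv2.convexHull(blob(im,(100,110,20),(125,255,255),(270,180,560,395))),3,True)[:,0].tolist()]
print("top",q("top",t));print("side",q("side",si))
X=np.array([-.225,.974,0]);Y=np.array([.974,.225,0]);T=np.array([.524,-.309,0])
for a,bb in((.102,.045),(.102,-.045),(-.102,-.045),(-.102,.045)):
    for z in(.01,.085):
        p=T+X*a+Y*bb+[0,0,z];print(a,bb,z,proj("top",p)[0].round(1),proj("side",p)[0].round(1))
E
```

```text
[0.6473 0.0587 0.2704] [-0.0581  1.1135 -0.8713] 21.6333
top face at .085 ((471.5891418457031, 247.89109802246094), (44.08014678955078, 98.11067199707031), 84.2894058227539) [ 0.521  -0.3124  0.085 ] [0.0896 0.2087 0.0915 0.205 ]
top [[515, 222], [522, 264], [419, 275], [415, 235], [421, 231]]
side [[327, 259], [380, 335], [367, 360], [347, 371], [328, 350], [290, 275]]
0.102 0.045 0.01 [412.4 234.3] [326.9 280.1]
0.102 0.045 0.085 [419.1 229.1] [326.9 257. ]
0.102 -0.045 0.01 [417.6 275.1] [289.6 294.5]
0.102 -0.045 0.085 [424.9 273. ] [287.1 271.6]
-0.102 -0.045 0.01 [508.  265.7] [333.1 377.2]
-0.102 -0.045 0.085 [521.8 262.9] [333.6 356.1]
-0.102 0.045 0.01 [501.5 225.7] [376.1 356.4]
-0.102 0.045 0.085 [514.6 220. ] [379.9 334.5]
```

```bash
python3 - <<'E'
from h import *
print(r.close_job())
E
```

```text
the job is handed in; nothing more can be done
None
```

The spindle lies in its cradle, neck in the yellow rest and shank in the black one, with the blue cover seated level over it. I handed the job in at about 21.7 s of the 67 s allowed; I did not re-measure the bystanders at the end.

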